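# Test the toppled display modules and tray them

## Robot

A 6-joint arm with a two-finger parallel gripper is mounted at the origin on the work surface. World frame = base frame: x ahead of the robot, y to its left, z up, the work surface at z = 0. Lengths are in m, angles in rad, forces in N, time in s.
With the tool pointing down it reaches from about 0.35 to 0.725 m from the base axis. Payload 4.3 kg.
Tool frame: the origin (TCP) lies at the very end of the fingers, on their centre line; the grasp point (between the pads) lies 19 mm behind it; y points along the fingers, z is the direction in which the jaws open and shut, and the axes are right-handed (so a half turn about y gives the same grasp; the last joint's range is limited). The gripper opens to 85 mm and grips with 20 to 120 N. Pads are 22 mm wide; open, the fingers measure 114 mm over their backs; the gripper's body (76 mm by 85 mm) begins 54 mm behind the grasp point. The pads swing forward as they close: fully open they stand 13 mm farther back than shut.
Start: joints at [-1.318, 0.377, 0.081, 1.274, 0, 1.46], TCP at [0.204, -0.538, 0.231] pointing down, gripper open.
Joint ranges: [-2.72, 2.72], [-0.84, 1.66], [-1.02, 1.22], [-1.77, 2.12], [-1.37, 1.28], [-3.14, 3.14]. Speed limits (rad/s): [2.57, 2.57, 3.14, 3.14, 3.14, 3.14].

## Interface

Orientations are given as a unit quaternion [x, y, z, w].
In Python, from cell import env gives the robot as it stands.
- The arm moves only by the tool apply_moves, never from a script. Its argument "increments" is a list of rows, each a list of 7 numbers: the turn, a rotation vector about the world's x, y, z in degrees, then the shift along the world's x, y, z in m, then the opening, from 0 (shut) to 1 (fully open). A call has 1 to 20 rows; each row is the pose to reach, as a shift and turn from the pose commanded when the call began; what a row does not reach only later rows make up. A row lasts 1/12 s, in which the tool goes at most 41.7 mm and 7.16 degrees, less where a joint would pass 70% of its speed; a pose out of reach is approached as far as the arm can. A call with a gripper value outside its range is refused whole. The fingers move at their own pace and stop on an object; the grip force is fixed at half the most. Time passes only in rows, so rows that repeat a pose let the fingers close. It gives the time, the measured TCP pose, the force and the opening at its end, in the units of the state.
- env.get_obs(): the state, without advancing time (a new reading comes with each control period).
- env.read_camera(name): name is "scene" or "top" or "wrist"; returns (picture, depth): 420x560x3 uint8, red, green, blue; 420x560 float32, m along the optical axis (not along the pixel's ray), 0 where there is no reading.
- env.camera_params(name): a dict with "camera_matrix" (3x3 intrinsics, pixels), "world_from_camera" (4x4, takes a point from camera to world coordinates). Camera axes: x right, y up, looking along -z (the intrinsics and any distortion apply to the point x, -y, -z); pixel columns grow to the right and rows downward; lengths in m; the calibration is good to about 2 mm. A picture is of the moment at which its call begins: read the wrist's pose just before it. camera_params takes no time and is no camera call; for the wrist camera it gives the pose at the moment of the call.
- env.job_done(): hands the job in, once; it reports no verdict.
The state is a dict: "clock": time; "joints": joint angles; "qvel": joint speeds; "joint_torque": joint torques, N m; "tool_pos": TCP position; "eef_rot": TCP orientation; "ft_force": force on the tool from outside, world axes, zero at the start; "wrist_torque": the same for the moment, N m; "finger_gap": finger opening in m.
Only numpy, scipy, OpenCV 4.12 (cv2) and the standard library are available. Lean on these libraries where they do the work, as an engineer would, in place of code of your own. Each camera call takes 0.05 s, during which the arm holds its last target.

## Task

The display modules (two or three of them) lie toppled on the bench: stand each one upright on its foot, centred on a contact pad of its own on the orange test deck. With all of them standing there and your grip off them, press the black start button fully down and let it come back up; then move every module to the grey tray, standing upright in it and let go. Leave the tape, screwdriver, bottle and reel where they are.

Things in the scene. Friction and masses are not known exactly. Their poses are not given: they have to be found in the camera images.
- module1: Block 44 x 44 mm in section, 80 mm tall, black with a dark display on green board on its +x side; foot: bright aluminium plate (12 of the 80 mm); far end: white round lamp 26 mm across, 15 mm tall (95 mm over all). About 180 g. Origin: centre of the foot's underside; +z from foot to lamp. Starts lying on a side on the bench, lamp end roughly to the robot's left. One of three alike; None if absent.
- module2: Block 44 x 44 mm in section, 80 mm tall, black with a dark display on green board on its +x side; foot: bright aluminium plate (12 of the 80 mm); far end: white round lamp 26 mm across, 15 mm tall (95 mm over all). About 180 g. Origin: centre of the foot's underside; +z from foot to lamp. Starts lying on a side on the bench, lamp end roughly to the robot's left. One of three alike; None if absent.
- module3: Block 44 x 44 mm in section, 80 mm tall, black with a dark display on green board on its +x side; foot: bright aluminium plate (12 of the 80 mm); far end: white round lamp 26 mm across, 15 mm tall (95 mm over all). About 180 g. Origin: centre of the foot's underside; +z from foot to lamp. Starts lying on a side on the bench, lamp end roughly to the robot's left. One of three alike; None if absent.
- deck: Test deck: a fixed flat orange plate 150 (x) x 320 (y) x 20 mm with three round steel contact pads in a row along its y. Origin: centre of its underside, on the bench; z up. The top is flat, 20 mm above the bench.
- pad1 (a point): Centre of contact pad 1 on the test deck's top (y = -90 mm in the deck's frame): a round flat metal mark 56 mm across with a brighter centre, flush with the deck, 20 mm above the bench. It does not hold the module; pads are 90 mm apart.
- pad2 (a point): Centre of contact pad 2 on the test deck's top (y = 0 mm in the deck's frame): a round flat metal mark 56 mm across with a brighter centre, flush with the deck, 20 mm above the bench. It does not hold the module; pads are 90 mm apart.
- pad3 (a point): Centre of contact pad 3 on the test deck's top (y = 90 mm in the deck's frame): a round flat metal mark 56 mm across with a brighter centre, flush with the deck, 20 mm above the bench. It does not hold the module; pads are 90 mm apart.
- start (a joint): Start button: black spring push button, pressed straight down, 32 mm across, in a low round collar on a grey 80 x 80 x 40 mm box fixed to the bench. Value in m: 0 = up, 0.008 = fully down (about 5 N there, 1.5 N to begin); the spring brings it back up.
- start_top (a point): Centre of the top face of the start button (64 mm above the bench when up); moves down with it.
- tray: Finished-goods tray: fixed grey open tray, 200 x 200 mm outside, 5 mm walls only 14 mm high, floor 5 mm above the bench, flat inside. Origin: centre of its underside, on the bench; x and y along its sides.
- tape: Bystander: loose roll of yellow tape lying flat, 70 mm across, 24 mm tall. Origin: centre of its underside.
- screwdriver: Bystander: loose screwdriver, 180 mm long, black handle 26 mm thick, lying behind the deck. Origin: below its middle, on the bench; x towards the tip.
- flux_bottle: Bystander: loose white bottle with a black cap, 48 mm across, 110 mm tall, standing behind the deck. Origin: centre of its underside.
- solder_reel: Bystander: loose aluminium reel, 60 mm across, 42 mm tall, standing on its flange. Origin: centre of its underside.

How it is judged:
On the way, in this order (a step that is already met when the one before it is completed fails the run):
1. every module stands upright on a contact pad of its own, released (angle between each of module1, module2, module3's own z axis and vertical below 0.1 rad and z of module1 in the frame of deck between 0.015 and 0.025 m and (horizontal distance between module1 and pad1 below 0.018 m or horizontal distance between module1 and pad2 below 0.018 m or horizontal distance between module1 and pad3 below 0.018 m) and linear speed of each of module1, module2, module3 below 0.03 m/s and z of module2 in the frame of deck between 0.015 and 0.025 m and (horizontal distance between module2 and pad1 below 0.018 m or horizontal distance between module2 and pad2 below 0.018 m or horizontal distance between module2 and pad3 below 0.018 m) and z of module3 in the frame of deck between 0.015 and 0.025 m and (horizontal distance between module3 and pad1 below 0.018 m or horizontal distance between module3 and pad2 below 0.018 m or horizontal distance between module3 and pad3 below 0.018 m) and contact force between each of module1, module2, module3 and the fingers below 0.1 N and value of joint start below 0.002 m), for 0.3 s.
2. the start button is fully down while every module stands on its pad (angle between each of module1, module2, module3's own z axis and vertical below 0.1 rad and z of module1 in the frame of deck between 0.015 and 0.025 m and (horizontal distance between module1 and pad1 below 0.018 m or horizontal distance between module1 and pad2 below 0.018 m or horizontal distance between module1 and pad3 below 0.018 m) and linear speed of each of module1, module2, module3 below 0.03 m/s and z of module2 in the frame of deck between 0.015 and 0.025 m and (horizontal distance between module2 and pad1 below 0.018 m or horizontal distance between module2 and pad2 below 0.018 m or horizontal distance between module2 and pad3 below 0.018 m) and z of module3 in the frame of deck between 0.015 and 0.025 m and (horizontal distance between module3 and pad1 below 0.018 m or horizontal distance between module3 and pad2 below 0.018 m or horizontal distance between module3 and pad3 below 0.018 m) and value of joint start above 0.0068 m), for 0.05 s.
3. the start button is up again, every module still on its pad (angle between each of module1, module2, module3's own z axis and vertical below 0.1 rad and z of module1 in the frame of deck between 0.015 and 0.025 m and (horizontal distance between module1 and pad1 below 0.018 m or horizontal distance between module1 and pad2 below 0.018 m or horizontal distance between module1 and pad3 below 0.018 m) and linear speed of each of module1, module2, module3 below 0.03 m/s and z of module2 in the frame of deck between 0.015 and 0.025 m and (horizontal distance between module2 and pad1 below 0.018 m or horizontal distance between module2 and pad2 below 0.018 m or horizontal distance between module2 and pad3 below 0.018 m) and z of module3 in the frame of deck between 0.015 and 0.025 m and (horizontal distance between module3 and pad1 below 0.018 m or horizontal distance between module3 and pad2 below 0.018 m or horizontal distance between module3 and pad3 below 0.018 m) and value of joint start below 0.0015 m), for 0.1 s.
At the end, for the whole second after the job is handed in: Every module stands in the grey tray (its origin within 80 mm of the tray's centre along both sides, foot on the floor, within 0.1 rad of upright), at rest, and the start button is up (angle between each of module1, module2, module3's own z axis and vertical below 0.1 rad and z of each of module1, module2, module3 in the frame of tray below 0.012 m and linear speed of each of module1, module2, module3 below 0.02 m/s and x of module1 in the frame of tray between -0.08 and 0.08 m and y of module1 in the frame of tray between -0.08 and 0.08 m and x of module2 in the frame of tray between -0.08 and 0.08 m and y of module2 in the frame of tray between -0.08 and 0.08 m and x of module3 in the frame of tray between -0.08 and 0.08 m and y of module3 in the frame of tray between -0.08 and 0.08 m and value of joint start below 0.0015 m); the robot touches nothing.
It fails at once if the tape is moved more than 50 mm (distance of tape from where it was at the start of the episode above 0.05 m).
It fails at once if the screwdriver is moved more than 50 mm (distance of screwdriver from where it was at the start of the episode above 0.05 m).
It fails at once if the flux bottle is moved more than 50 mm (distance of flux_bottle from where it was at the start of the episode above 0.05 m).
It fails at once if the solder reel is moved more than 50 mm (distance of solder_reel from where it was at the start of the episode above 0.05 m).
It fails at once if a module falls off the bench (height (world z) of any of module1, module2, module3 below -0.05 m).
Of module1, module2, module3 only 2 to 3 are there at a start; the rules pass over those that are not, and their reading is None.
At some moment in a run one of module1, module2, module3 may be knocked a few centimetres aside while the robot is not near it.
It also fails if it takes over 210 s, if anything falls off the work surface, if the arm or the gripper's body presses on something with over 40 N, if the wrist force passes 120 N, or if a joint passes its speed limit or range.

## Working session

There is one attempt and no reset: what is moved stays moved. The work goes in short steps, Python scripts to look and compute and a tool call to move; the robot and the scene stay as the last step left them, time stands still between calls to the robot, and variables do not carry over. Pictures are saved under pics/ and viewed, and the job is handed in when it is done.

Besides the shell and the picture viewer there is one more tool, called after ">>>" by a JSON object that holds its "method" and its "body". apply_moves: Moves the arm, as the interface text tells. Its arguments: {"type":"object","properties":{"increments":{"type":"array"}},"required":["increments"]}

```bash
ls; mkdir -p pics; cat > h.py <<'E'
import numpy as np, cv2
from cell import env
def snap(name,fn):
    p=env.camera_params(name); im,d=env.read_camera(name)
    cv2.imwrite('pics/'+fn+'.png',im[:,:,::-1]); np.savez('pics/'+fn+'.npz',im=im,d=d,K=p['camera_matrix'],T=p['world_from_camera'])
    return im,d,p
def load(fn): return np.load('pics/'+fn+'.npz')
def px(fn,u,v,depth=None):
    z=load(fn);K=z['K'];T=z['T']
    d=z['d'][int(round(v)),int(round(u))] if depth is None else depth
    x=(u-K[0,2])/K[0,0]*d; y=(v-K[1,2])/K[1,1]*d
    return (T@np.array([x,-y,-d,1]))[:3]
def cloud(fn):
    z=load(fn);K=z['K'];T=z['T'];d=z['d'];v,u=np.mgrid[:d.shape[0],:d.shape[1]]
    P=np.stack([(u-K[0,2])/K[0,0]*d,-(v-K[1,2])/K[1,1]*d,-d],-1)
    W=P@T[:3,:3].T+T[:3,3]; W[d==0]=np.nan
    return W
def onplane(fn,u,v,h):
    z=load(fn);K=z['K'];T=z['T']
    r=T[:3,:3]@np.array([(u-K[0,2])/K[0,0],-(v-K[1,2])/K[1,1],-1]);c=T[:3,3]
    return c+r*(h-c[2])/r[2]
E
python3 - <<'E'
from h import *
o=env.get_obs()
for k,v in o.items(): print(k,v)
for n in ['scene','top','wrist']:
    im,d,p=snap(n,n+'0'); print(n,p['world_from_camera'].round(3).tolist(),p['camera_matrix'].round(1).tolist())
E
```

```text
pics
clock 0.0
joints [-1.31832981e+00  3.78072049e-01  7.96085304e-02  1.27439228e+00
  4.71687993e-05  1.46048237e+00]
qvel [ 0.0015875  -0.0005354  -0.00018717  0.00208055 -0.00013755 -0.00096132]
joint_torque [-1.71539359e-04 -4.63606024e+01  2.69875199e+01  2.08724057e-02
 -1.29222276e-04  3.96169796e-06]
tool_pos [ 0.20389918 -0.53692755  0.23034902]
eef_rot [-0.12759506  0.69623299 -0.69477803  0.12752491]
ft_force [ 0.05905379 -0.8708654  -0.29392859]
wrist_torque [-0.00948551  0.03809274 -0.00653055]
finger_gap 0.08536074756474589
scene [[-0.833, -0.349, 0.43, 1.165], [0.554, -0.518, 0.652, 0.952], [-0.005, 0.781, 0.625, 0.914], [0.0, 0.0, 0.0, 1.0]] [[520.2, 0.0, 280.9], [0.0, 520.2, 212.5], [0.0, 0.0, 1.0]]
top [[0.04, 0.973, -0.229, 0.366], [-0.999, 0.039, -0.012, 0.039], [-0.003, 0.229, 0.973, 1.083], [0.0, 0.0, 0.0, 1.0]] [[385.3, 0.0, 277.4], [0.0, 385.3, 209.6], [0.0, 0.0, 1.0]]
wrist [[0.355, 0.901, 0.249, 0.268], [-0.935, 0.342, 0.094, -0.514], [-0.001, -0.266, 0.964, 0.373], [0.0, 0.0, 0.0, 1.0]] [[370.8, 0.0, 284.3], [0.0, 370.8, 214.0], [0.0, 0.0, 1.0]]
```

View pics/top0.png

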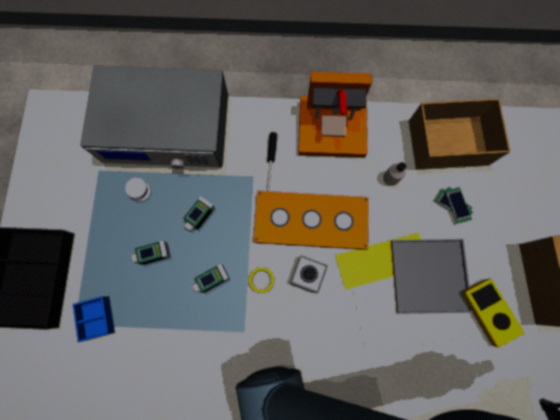

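View pics/scene0.png

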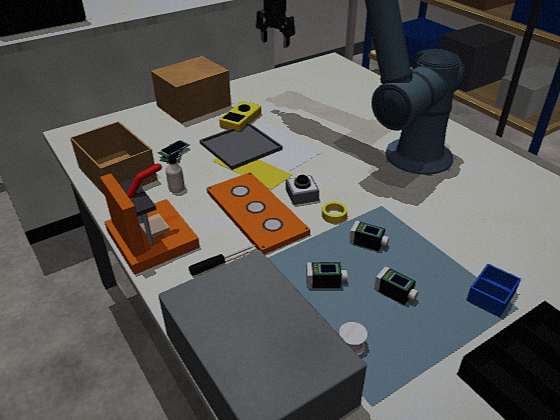

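View pics/wrist0.png

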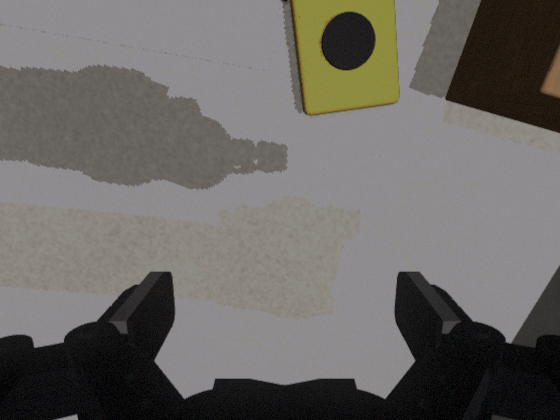

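```bash
python3 - <<'E'
from h import *
a=load('top0')['im'][:,:,::-1]
c=np.hstack([cv2.resize(a[170:310,110:240],None,fx=4,fy=4,interpolation=cv2.INTER_CUBIC)]);cv2.imwrite('pics/c1.png',c)
a=load('scene0')['im'][:,:,::-1]
cv2.imwrite('pics/c2.png',cv2.resize(a[210:310,290:430],None,fx=5,fy=5,interpolation=cv2.INTER_CUBIC))
a=load('top0')['im'][:,:,::-1]
cv2.imwrite('pics/c3.png',cv2.resize(a[180:320,245:385],None,fx=4,fy=4,interpolation=cv2.INTER_CUBIC))
for u,v in [(280,217),(312,219),(344,221)]: print(px('top0',u,v).round(4),onplane('top0',u,v,.02).round(4))
print('btn',px('top0',309,273).round(4))
for u,v in [(391,240),(465,240),(469,311),(397,313),(430,277)]: print('tray',px('top0',u,v).round(4))
for u,v in [(261,279),(136,188),(178,163),(397,172),(255,193),(368,198),(368,247),(255,243)]: print(px('top0',u,v).round(4))
E
```

```text
[0.5946 0.0438 0.022 ] [0.595  0.0438 0.02  ]
[ 0.5927 -0.0464  0.0208] [ 0.5928 -0.0465  0.02  ]
[ 0.5903 -0.1363  0.0216] [ 0.5907 -0.1366  0.02  ]
btn [ 0.439  -0.0381  0.0618]
tray [ 0.5442 -0.2711  0.0064]
tray [ 0.5534 -0.4817  0.001 ]
tray [ 0.3589 -0.4727  0.0137]
tray [ 0.3457 -0.2831  0.0024]
tray [ 0.4453 -0.375   0.008 ]
[ 0.4218  0.0898 -0.0018]
[0.6578 0.4524 0.0415]
[0.7234 0.3306 0.079 ]
[ 0.7194 -0.2703  0.0834]
[ 0.6684  0.1197 -0.0014]
[ 0.6608 -0.2053  0.0185]
[ 5.226e-01 -2.075e-01  4.000e-04]
[0.5212 0.1116 0.0009]
```

View pics/c1.png

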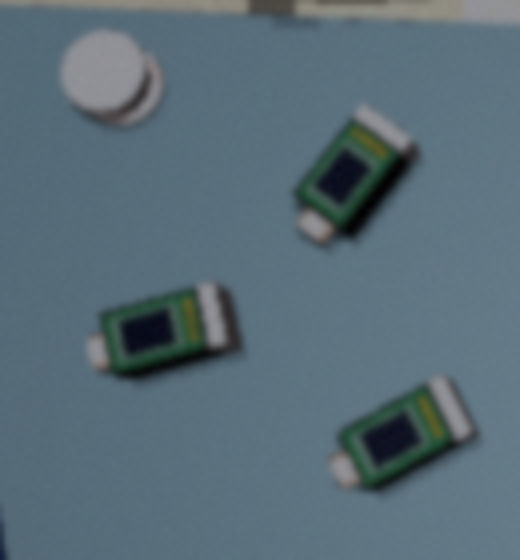

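View pics/c2.png

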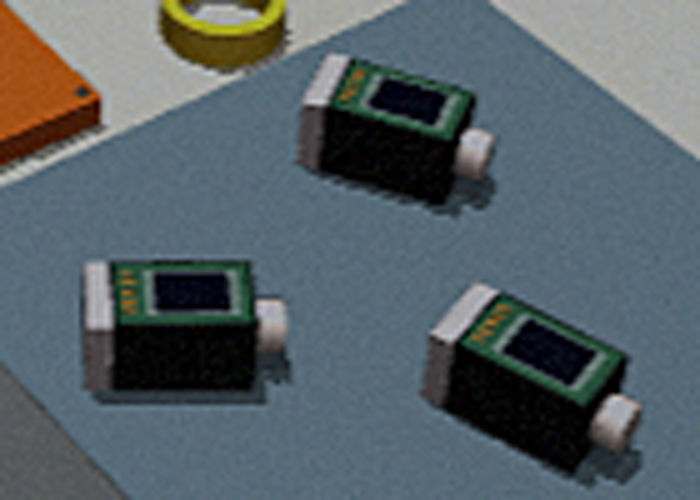

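View pics/c3.png

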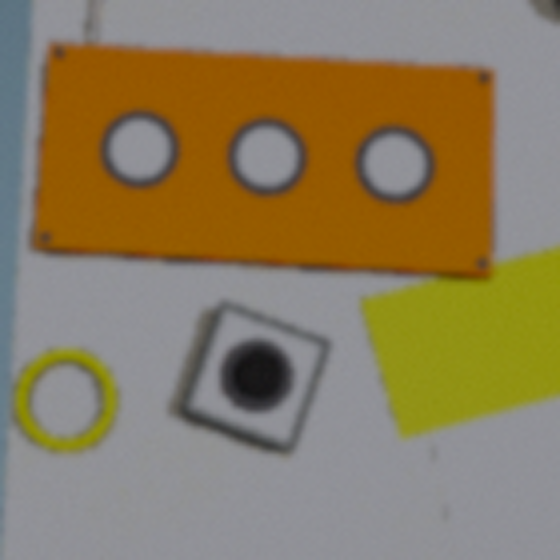

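```bash
cat >> h.py <<'E'
def mods(fn,zlo=.03,zhi=.056,xr=(.3,.72),yr=(.13,.5)):
    W=cloud(fn); m=(W[...,2]>zlo)&(W[...,2]<zhi)&(W[...,0]>xr[0])&(W[...,0]<xr[1])&(W[...,1]>yr[0])&(W[...,1]<yr[1])
    im=load(fn)['im'].astype(int)
    n,l,s,c=cv2.connectedComponentsWithStats(m.astype(np.uint8))
    for i in range(1,n):
        if s[i,4]<80: continue
        P=W[l==i]; r=cv2.minAreaRect((P[:,:2]*1000).astype(np.float32))
        print(fn,'px',c[i].round(),'n',s[i,4],'zmed',np.median(P[:,2]).round(4),'rect',np.round(r[0],1),np.round(r[1],1),round(r[2],1),'mean',P.mean(0).round(4))
E
python3 - <<'E'
from h import *
mods('top0');mods('scene0')
W=cloud('scene0')
for u,v in [(240,191),(257,207),(274,225),(303,181),(240,146),(335,207)]: print(u,v,px('scene0',u,v).round(4),onplane('scene0',u,v,.02).round(4))
E
```

```text
top0 px [135. 187.] n 333 zmed 0.041 rect [660.5 455.1] [57.9 57.2] 75.9 mean [0.6603 0.4546 0.0409]
top0 px [197. 212.] n 508 zmed 0.0433 rect [591.9 276.5] [44.9 94.5] 57.3 mean [0.5945 0.273  0.0425]
top0 px [150. 252.] n 542 zmed 0.043 rect [478.5 397.5] [44.9 94.3] 18.6 mean [0.4794 0.3912 0.0424]
top0 px [210. 278.] n 546 zmed 0.0432 rect [414.7 228. ] [44.9 94.5] 31.3 mean [0.4162 0.2232 0.0427]
scene0 px [368. 232.] n 506 zmed 0.0439 rect [418.2 231.5] [49.  94.5] 31.6 mean [0.4235 0.2312 0.0423]
scene0 px [324. 271.] n 642 zmed 0.0441 rect [595.3 280.1] [50.6 94.6] 56.8 mean [0.602  0.2807 0.0425]
scene0 px [396. 281.] n 681 zmed 0.0439 rect [479.9 400.6] [51.2 95.7] 18.1 mean [0.4862 0.4003 0.0422]
scene0 px [353. 333.] n 518 zmed 0.0422 rect [661.7 457.6] [58. 59.] 0.5 mean [0.6635 0.4588 0.0422]
240 191 [ 0.5915 -0.134   0.0176] [ 0.5931 -0.1311  0.02  ]
257 207 [ 0.5912 -0.0399  0.0194] [ 0.5916 -0.0392  0.02  ]
274 225 [0.5941 0.0517 0.019 ] [0.5948 0.0527 0.02  ]
303 181 [ 0.4455 -0.0247  0.0595] [ 0.4123 -0.0698  0.02  ]
240 146 [ 0.4588 -0.3641  0.0082] [ 0.468  -0.3469  0.02  ]
335 207 [0.4032 0.0729 0.0104] [0.4113 0.0822 0.02  ]
```

```bash
cat >> h.py <<'E'
from scipy.spatial.transform import Rotation as Ro
def rot_from(t,jaw):
    y=np.array(t,float);y/=np.linalg.norm(y); z=np.array(jaw,float); z-=y*(z@y); z/=np.linalg.norm(z)
    return Ro.from_matrix(np.stack([np.cross(y,z),y,z],1))
def cur():
    o=env.get_obs(); return np.array(o['tool_pos']),Ro.from_quat(o['eef_rot']),o
def goto(p,R,label=''):
    p0,R0,o=cur(); rv=(R*R0.inv()).as_rotvec(degrees=True)
    print(label,'turn',rv.round(1).tolist(),'|%.0f|'%np.linalg.norm(rv),'shift',(np.array(p)-p0).round(4).tolist())
def graspR(phi,alpha,sgn):
    "phi: lamp direction azimuth deg; tool tilted alpha from down toward foot"
    h=np.array([np.cos(np.radians(phi)),np.sin(np.radians(phi)),0]); a=np.radians(alpha)
    t=-h*np.sin(a)-np.array([0,0,1])*np.cos(a); jaw=sgn*np.array([-h[1],h[0],0])
    return rot_from(t,jaw),t,h
def placeR(psi,alpha,sgn):
    "azimuth psi of tool; module upright with display facing back to tool"
    a=np.radians(alpha);d=np.array([np.cos(np.radians(psi)),np.sin(np.radians(psi)),0])
    t=d*np.cos(a)-np.array([0,0,1])*np.sin(a)
    # lying frame: h, z ; upright: h->z, -z->d ; jaw n = z x h -> z'=-d, h'=z: -d x z
    return rot_from(t,sgn*np.cross(-d,[0,0,1])),t
E
python3 - <<'E'
from h import *
p,R,o=cur(); print(R.as_matrix().round(3))
M={'A':(.4785,.3975,108.6),'B':(.592,.2765,147.3),'C':(.4147,.228,121.3)}
for k,(x,y,f) in M.items():
  for s in (1,-1):
    Rg,t,h=graspR(f,35,s); G=np.array([x,y,0])+h*(-.0475+.045)+[0,0,.024]
    goto(G+.019*t,Rg,k+str(s)); goto(G-.08*t,Rg,'  pre')
    Rp,tp=placeR(-1.3,35,s); print('   gp',np.degrees((Rp*Rg.inv()).magnitude()).round(0),'start->place',np.degrees((Rp*R.inv()).magnitude()).round())
E
```

```text
[[-0.935 -0.     0.355]
 [-0.355  0.002 -0.935]
 [-0.    -1.    -0.002]]
A1 turn [-16.7, -35.2, -89.1] |97| shift [0.2788, 0.9219, -0.2221]
  pre turn [-16.7, -35.2, -89.1] |97| shift [0.2607, 0.9757, -0.141]
   gp 132.0 start->place 160.0
A-1 turn [-34.9, 16.4, 84.9] |93| shift [0.2788, 0.9219, -0.2221]
  pre turn [-34.9, 16.4, 84.9] |93| shift [0.2607, 0.9757, -0.141]
   gp 132.0 start->place 59.0
B1 turn [-3.9, -36.1, -51.8] |63| shift [0.3993, 0.8063, -0.2221]
  pre turn [-3.9, -36.1, -51.8] |63| shift [0.3516, 0.837, -0.141]
   gp 158.0 start->place 160.0
B-1 turn [-42.8, 4.4, 121.8] |129| shift [0.3993, 0.8063, -0.2221]
  pre turn [-42.8, 4.4, 121.8] |129| shift [0.3516, 0.837, -0.141]
   gp 158.0 start->place 59.0
C1 turn [-12.4, -35.8, -76.9] |86| shift [0.2177, 0.7536, -0.2221]
  pre turn [-12.4, -35.8, -76.9] |86| shift [0.1882, 0.8021, -0.141]
   gp 140.0 start->place 160.0
C-1 turn [-37.7, 12.8, 97.0] |105| shift [0.2177, 0.7536, -0.2221]
  pre turn [-37.7, 12.8, 97.0] |105| shift [0.1882, 0.8021, -0.141]
   gp 140.0 start->place 59.0
```

>>> {"method": "apply_moves", "body": {"increments": [[0,0,60,0.25,0.3,0.12,1],[0,0,60,0.25,0.3,0.12,1],[0,0,60,0.25,0.3,0.12,1],[0,0,60,0.25,0.3,0.12,1],[0,0,60,0.25,0.3,0.12,1],[0,0,60,0.25,0.3,0.12,1],[0,0,60,0.25,0.3,0.12,1],[0,0,130,0.22,0.6,0.12,1],[0,0,130,0.22,0.6,0.12,1],[0,0,130,0.22,0.6,0.12,1],[0,0,130,0.22,0.6,0.12,1],[0,0,130,0.22,0.6,0.12,1],[0,0,130,0.22,0.6,0.12,1],[0,0,130,0.22,0.6,0.12,1],[0,0,130,0.22,0.6,0.12,1],[0,0,130,0.22,0.6,0.12,1],[0,0,130,0.22,0.6,0.12,1],[0,0,130,0.22,0.6,0.12,1],[0,0,130,0.22,0.6,0.12,1],[0,0,130,0.22,0.6,0.12,1]]}}

```text
clock: 1.82
tool_pos: [0.4239, 0.0625, 0.3511]
eef_rot: [0.684, -0.179, 0.179, -0.684]
ft_force: [-0.2, -0.0, -0.6]
finger_gap: 0.0855
```

```bash
python3 - <<'E'
from h import *
p,R,o=cur(); print(np.round(o['joints'],3))
x,y,f=(.4147,.228,121.3)
Rg,t,h=graspR(f,0,1); G=np.array([x,y,0])+h*(-.0475+.045)+[0,0,.024]
goto(G-.15*t,Rg,'vert')
Rg,t,h=graspR(f,35,1);goto(G-.1*t,Rg,'tilt')
E
```

```text
[-0.002  0.073 -0.003  1.496 -0.     0.51 ]
vert turn [0.0, -0.0, 150.6] |151| shift [-0.0079, 0.1633, -0.1771]
tilt turn [-33.8, 32.7, 144.5] |152| shift [-0.0377, 0.2123, -0.2452]
```

>>> {"method": "apply_moves", "body": {"increments": [[0,0,80,-0.01,0.16,-0.08,1],[0,0,80,-0.01,0.16,-0.08,1],[0,0,80,-0.01,0.16,-0.08,1],[0,0,80,-0.01,0.16,-0.08,1],[0,0,80,-0.01,0.16,-0.08,1],[0,0,80,-0.01,0.16,-0.08,1],[0,0,80,-0.01,0.16,-0.08,1],[0,0,80,-0.01,0.16,-0.08,1],[0,0,80,-0.01,0.16,-0.08,1],[0,0,80,-0.01,0.16,-0.08,1],[0,0,80,-0.01,0.16,-0.08,1],[0,0,150,-0.01,0.16,-0.12,1],[0,0,150,-0.01,0.16,-0.12,1],[0,0,150,-0.01,0.16,-0.12,1],[0,0,150,-0.01,0.16,-0.12,1],[0,0,150,-0.01,0.16,-0.12,1],[0,0,150,-0.01,0.16,-0.12,1],[0,0,150,-0.01,0.16,-0.12,1],[0,0,150,-0.01,0.16,-0.12,1],[0,0,150,-0.01,0.16,-0.12,1]]}}

```text
clock: 3.48
tool_pos: [0.4143, 0.2213, 0.2311]
eef_rot: [-0.385, -0.593, 0.594, 0.385]
ft_force: [0.3, -0.1, -1.2]
finger_gap: 0.0856
```

```bash
python3 - <<'E'
from h import *
p,R,o=cur(); print(p,np.round(o['joints'],3))
snap('wrist','w1'); mods('w1',xr=(.2,.8),yr=(0,.6))
x,y,f=(.4147,.228,121.3)
Rg,t,h=graspR(f,35,1); G=np.array([x,y,0])+h*(-.0475+.045)+[0,0,.024]
goto(G-.1*t,Rg,'tilt')
E
```

```text
[0.41430394 0.22128836 0.23108831] [ 0.355  0.165 -0.205  1.201 -0.    -1.636]
w1 px [ 75. 158.] n 5386 zmed 0.0436 rect [592.8 277.2] [45.7 95.1] 56.8 mean [0.5954 0.2717 0.0424]
w1 px [280. 188.] n 4421 zmed 0.0438 rect [415.2 228.2] [44.  94.5] 31.6 mean [0.4186 0.2223 0.0433]
w1 px [138. 278.] n 134 zmed 0.0418 rect [507.9 361.8] [11.6  8.8] 19.9 mean [0.5092 0.3601 0.0396]
w1 px [173. 322.] n 694 zmed 0.0424 rect [463.1 393.5] [20. 97.] 9.9 mean [0.4614 0.3934 0.0399]
tilt turn [-31.0, -16.4, 6.8] |36| shift [-0.0281, 0.0535, -0.1252]
```

View pics/w1.png

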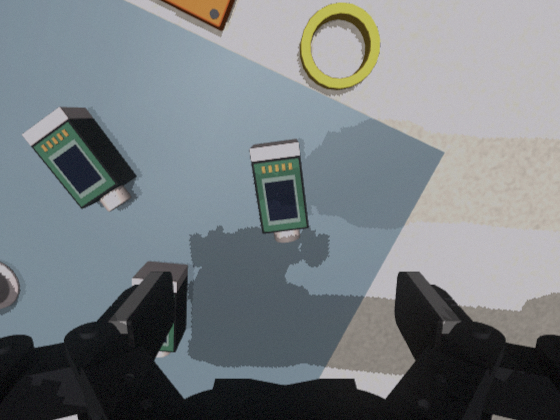

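>>> {"method": "apply_moves", "body": {"increments": [[-31,-16.4,6.8,-0.028,0.053,-0.1,1],[-31,-16.4,6.8,-0.028,0.053,-0.1,1],[-31,-16.4,6.8,-0.028,0.053,-0.1,1],[-31,-16.4,6.8,-0.028,0.053,-0.1,1],[-31,-16.4,6.8,-0.028,0.053,-0.1,1],[-31,-16.4,6.8,-0.028,0.053,-0.1,1],[-31,-16.4,6.8,-0.028,0.053,-0.1,1],[-31,-16.4,6.8,-0.028,0.053,-0.1,1],[-31,-16.4,6.8,-0.028,0.053,-0.1,1]]}}

```text
clock: 4.28
tool_pos: [0.3873, 0.2748, 0.1324]
eef_rot: [-0.519, -0.484, 0.689, 0.148]
ft_force: [1.2, -0.1, 0.3]
finger_gap: 0.0853
```

```bash
python3 - <<'E'
from h import *
p,R,o=cur(); print(p,np.round(o['joints'],3))
x,y,f=(.415,.228,121.5)
Rg,t,h=graspR(f,35,1); G=np.array([x,y,0])+h*(-.0475+.045)+[0,0,.024]
goto(G+.019*t,Rg,'grasp')
E
```

```text
[0.38730658 0.27481178 0.13239463] [ 0.844  0.418 -0.284  1.069 -0.58  -1.203]
grasp turn [-0.3, 0.3, 0.6] |1| shift [0.0347, -0.0582, -0.124]
```

>>> {"method": "apply_moves", "body": {"increments": [[-0.3,0.3,0.6,0.0174,-0.0291,-0.062,1],[-0.3,0.3,0.6,0.0347,-0.0582,-0.124,1],[-0.3,0.3,0.6,0.0347,-0.0582,-0.124,1],[-0.3,0.3,0.6,0.0347,-0.0582,-0.124,1],[-0.3,0.3,0.6,0.0347,-0.0582,-0.124,1],[-0.3,0.3,0.6,0.0347,-0.0582,-0.124,1],[-0.3,0.3,0.6,0.0347,-0.0582,-0.124,0],[-0.3,0.3,0.6,0.0347,-0.0582,-0.124,0],[-0.3,0.3,0.6,0.0347,-0.0582,-0.124,0],[-0.3,0.3,0.6,0.0347,-0.0582,-0.124,0],[-0.3,0.3,0.6,0.0347,-0.0582,-0.124,0],[-0.3,0.3,0.6,0.0347,-0.0582,-0.124,0],[-0.3,0.3,0.6,0.0347,-0.0582,-0.124,0],[-0.3,0.3,0.6,0.0347,-0.0582,-0.124,0],[-0.3,0.3,0.6,0.0347,-0.0582,-0.124,0]]}}

```text
clock: 5.53
tool_pos: [0.4219, 0.2186, 0.0088]
eef_rot: [-0.514, -0.485, 0.693, 0.141]
ft_force: [-1.9, 2.5, 8.2]
finger_gap: 0.0435
```

```bash
python3 - <<'E'
from h import *
p,R,o=cur(); print(p,np.round(o['joints'],3),o['ft_force'])
snap('wrist','w2')
Rp,tp=placeR(-1.3,35,1)
pad1=np.array([.5905,-.1365,.020])
G=pad1+[0,0,.045]; goto(G+.019*tp,Rp,'place')
E
```

```text
[0.42185583 0.21863084 0.00881964] [ 0.719  0.52  -0.512  0.654 -0.604 -1.371] [-1.92835902  2.54793031  8.15443526]
place turn [91.8, -52.5, -92.7] |141| shift [0.1842, -0.3555, 0.0453]
```

View pics/w2.png

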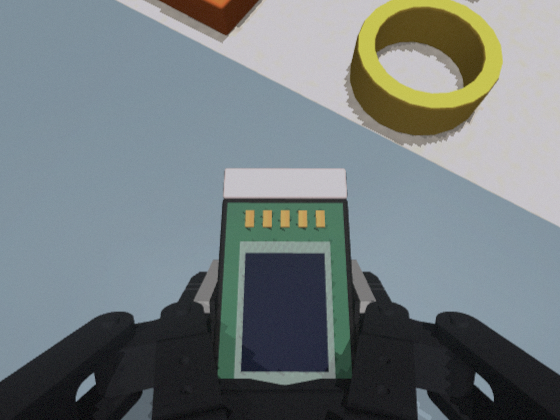

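>>> {"method": "apply_moves", "body": {"increments": [[0,0,0,0,0,0.04,0],[0,0,0,0,0,0.08,0],[0,0,0,0,0,0.16,0],[0,0,0,0,0,0.2,0],[0,0,0,0,0,0.22,0],[91.8,-52.5,-92.7,0.1,-0.16,0.22,0],[91.8,-52.5,-92.7,0.1,-0.16,0.22,0],[91.8,-52.5,-92.7,0.1,-0.16,0.22,0],[91.8,-52.5,-92.7,0.1,-0.16,0.22,0],[91.8,-52.5,-92.7,0.1,-0.16,0.22,0],[91.8,-52.5,-92.7,0.1,-0.16,0.22,0],[91.8,-52.5,-92.7,0.1,-0.16,0.22,0],[91.8,-52.5,-92.7,0.1,-0.16,0.22,0],[91.8,-52.5,-92.7,0.1,-0.16,0.22,0],[91.8,-52.5,-92.7,0.1,-0.16,0.22,0],[91.8,-52.5,-92.7,0.1,-0.16,0.22,0],[91.8,-52.5,-92.7,0.1,-0.16,0.22,0],[91.8,-52.5,-92.7,0.1,-0.16,0.22,0],[91.8,-52.5,-92.7,0.1,-0.16,0.22,0],[91.8,-52.5,-92.7,0.1,-0.16,0.22,0]]}}

```text
clock: 7.25
tool_pos: [0.5198, 0.0573, 0.2269]
eef_rot: [0.695, 0.42, 0.076, -0.579]
ft_force: [-0.0, 0.1, -1.0]
finger_gap: 0.0434
```

```bash
python3 - <<'E'
from h import *
p,R,o=cur(); print(p,np.round(o['joints'],3),o['ft_force'],o['finger_gap'])
Rp,tp=placeR(-1.3,35,1)
pad1=np.array([.5905,-.1365,.020])
G=pad1+[0,0,.045]; goto(G+.019*tp+[0,0,.1],Rp,'preplace')
E
```

```text
[0.5198462  0.05725338 0.22691991] [-0.042 -0.265 -0.934  0.165  0.051 -0.55 ] [-0.00981808  0.0509544  -0.99619061] 0.04337972448774678
preplace turn [21.4, -12.4, -21.9] |33| shift [0.0862, -0.1941, -0.0728]
```

>>> {"method": "apply_moves", "body": {"increments": [[21.4,-12.4,-21.9,0.086,-0.194,0.0,0],[21.4,-12.4,-21.9,0.086,-0.194,0.0,0],[21.4,-12.4,-21.9,0.086,-0.194,0.0,0],[21.4,-12.4,-21.9,0.086,-0.194,0.0,0],[21.4,-12.4,-21.9,0.086,-0.194,0.0,0],[21.4,-12.4,-21.9,0.086,-0.194,-0.03,0],[21.4,-12.4,-21.9,0.086,-0.194,-0.06,0],[21.4,-12.4,-21.9,0.086,-0.194,-0.073,0],[21.4,-12.4,-21.9,0.086,-0.194,-0.073,0],[21.4,-12.4,-21.9,0.086,-0.194,-0.073,0],[21.4,-12.4,-21.9,0.086,-0.194,-0.073,0]]}}

```text
clock: 8.17
tool_pos: [0.6211, -0.1436, 0.1647]
eef_rot: [0.632, 0.316, 0.323, -0.629]
ft_force: [-0.1, 0.5, -1.3]
finger_gap: 0.0431
```

```bash
python3 - <<'E'
from h import *
p,R,o=cur(); print(p,np.round(o['joints'],3),o['ft_force'],o['finger_gap'])
snap('scene','s3');snap('wrist','w3')
Rp,tp=placeR(-1.3,35,1)
pad1=np.array([.5905,-.1365,.020])
G=pad1+[0,0,.045]; goto(G+.019*tp,Rp,'place')
a=load('s3')['im'][:,:,::-1]; cv2.imwrite('pics/s3c.png',cv2.resize(a[90:270,150:350],None,fx=3.5,fy=3.5))
E
```

```text
[ 0.62111187 -0.14358027  0.1646889 ] [-0.524  0.115 -1.019 -0.435  0.407 -0.32 ] [-0.13241577  0.5068985  -1.29674877] 0.04308671185560863
place turn [-0.0, -1.2, -0.6] |1| shift [-0.0154, 0.0069, -0.1115]
```

View pics/s3c.png

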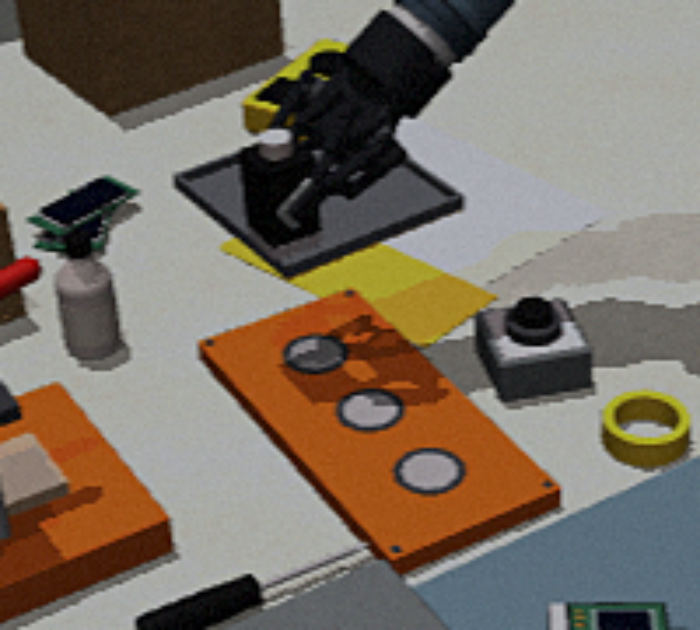

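View pics/w3.png

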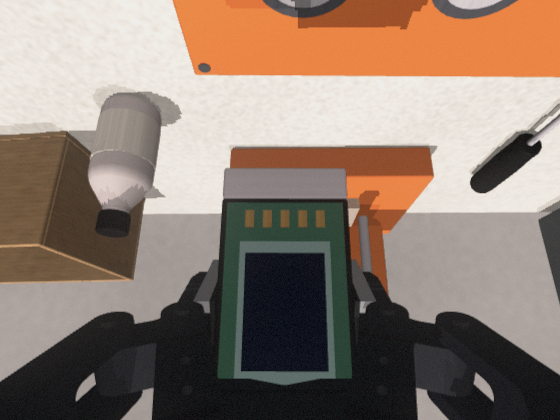

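```bash
cat > kin.py <<'E'
import numpy as np
from scipy.optimize import least_squares
from scipy.spatial.transform import Rotation as Ro
S=[([-1.3183,.37807,.07961,1.27439,0,1.46048],[.2039,-.53693,.23035],[-.1276,.6962,-.6948,.1275]),
([-.002,.073,-.003,1.496,0,.510],[.4239,.0625,.3511],[.684,-.179,.179,-.684]),
([.355,.165,-.205,1.201,0,-1.636],[.41430,.22129,.23109],[-.385,-.593,.594,.385]),
([.844,.418,-.284,1.069,-.58,-1.203],[.38731,.27481,.13239],[-.519,-.484,.689,.148]),
([.719,.52,-.512,.654,-.604,-1.371],[.42186,.21863,.00882],[-.514,-.485,.693,.141]),
([-.042,-.265,-.934,.165,.051,-.55],[.51985,.05725,.22692],[.695,.42,.076,-.579]),
([-.524,.115,-1.019,-.435,.407,-.32],[.62111,-.14358,.16469],[.632,.316,.323,-.629])]
def fk(q,P):
    r0,z0,L1,a,L2,b,lat,d,lt=P[:9]
    j1,j2,j3,j4,j5,j6=q
    th=j2-j3+j4
    r=r0+L1*np.sin(j2+a)+L2*np.cos(j2-j3+b); z=z0+L1*np.cos(j2+a)-L2*np.sin(j2-j3+b)
    # pitch frame: f forward, l left, u up
    Rp=Ro.from_euler('y',th)
    p=np.array([r,0,z])+Rp.apply([d,lat,0])
    R=Ro.from_euler('z',j1)*Rp*Ro.from_euler('z',j5)
    tool=R.apply([1,0,0])
    pos=Ro.from_euler('z',j1).apply(p)+R.apply([lt,0,0])
    # tool: y=fwd ; z jaw=left at j6=0 -> roll
    Rt=R*Ro.from_euler('x',j6)*Ro.from_matrix(np.array([[0,1,0],[0,0,1],[1,0,0]]))
    return pos,Rt
def fit():
    def res(P):
        out=[]
        for q,p,_ in S: out+=list((fk(q,P)[0]-p))
        return out
    best=None
    for L in [.25,.35]:
        s=least_squares(res,[0,.3,L,0,L,0,.06,.08,.2],x_scale=.1)
        if best is None or s.cost<best.cost: best=s
    return best
if __name__=='__main__':
    s=fit(); print(s.x.round(4),np.abs(s.fun).max())
    for q,p,e in S:
        pos,R=fk(q,s.x); E=Ro.from_quat(e); print((pos-p).round(4), np.degrees((R*E.inv()).magnitude()).round(1))
E
python3 kin.py
```

```text
[ 2.000e-04  2.597e-01  4.979e-01 -1.200e-03  3.908e-01 -1.880e-01
  6.330e-02  1.382e-01  3.109e-01] 0.00022821896120673278
[0.     0.     0.0001] 0.0
[-0.0001  0.     -0.0002] 0.1
[ 0.0002 -0.0001  0.    ] 0.1
[ 0.0002 -0.0001  0.0002] 0.1
[-0.0001  0.0001 -0.0002] 0.0
[0.     0.0002 0.    ] 0.1
[-0.0001 -0.      0.0001] 0.1
```

```bash
cat >> kin.py <<'E'
P=fit().x
LO=np.array([-2.72,-.84,-1.02,-1.77,-1.37,-3.14])+.03; HI=np.array([2.72,1.66,1.22,2.12,1.28,3.14])-.03
def ik(pos,R,seeds=()):
    best=None
    for q0 in list(seeds)+[[0,.2,-.5,.5,0,0],[.5,.3,-.3,.8,-.5,-1],[-.5,.3,-.3,.8,.5,1],[0,.5,-.5,.5,0,-1.5],[0,.5,-.5,.5,0,1.5],[0,.5,-.5,.5,0,3],[0,.5,-.5,.5,0,-3]]:
        def res(q):
            p,Rr=fk(q,P); return np.r_[(p-pos)*10,(Rr*R.inv()).as_rotvec()]
        s=least_squares(res,np.clip(q0,LO+1e-3,HI-1e-3),bounds=(LO,HI))
        if best is None or s.cost<best.cost-1e-9: best=s
        if best.cost<1e-8: break
    return best.x,np.abs(best.fun[:3]).max()/10,np.degrees(np.linalg.norm(best.fun[3:]))
E
python3 - <<'E'
from h import *; from kin import ik
pads={1:(.5905,-.1365),2:(.5927,-.0464),3:(.5946,.0438)}
for al in (15,35,45,55):
 for n,(x,y) in pads.items():
  for psi in (-91,-70,-45,-1.3,45,89):
    R,t=placeR(psi,al,1); 
    r=[ik(np.array([x,y,.065+dz])+.019*t,R) for dz in (0,.1)]
    print(al,n,psi,[ (round(e,3),round(d,1)) for _,e,d in r], r[0][0].round(2) if r[0][1]<.002 else '')
E
```

```text
15 1 -91 [(np.float64(0.0), np.float64(0.0)), (np.float64(0.0), np.float64(0.0))] [ 0.14  0.96 -0.03  1.09 -1.27  2.11]
15 1 -70 [(np.float64(0.0), np.float64(0.0)), (np.float64(0.0), np.float64(0.0))] [ 0.13  0.74 -0.8  -0.65 -1.23  0.86]
15 1 -45 [(np.float64(0.005), np.float64(12.7)), (np.float64(0.004), np.float64(11.3))] 
15 1 -1.3 [(np.float64(0.007), np.float64(24.9)), (np.float64(0.005), np.float64(21.2))] 
15 1 45 [(np.float64(0.0), np.float64(3.2)), (np.float64(0.0), np.float64(3.2))] [-0.82  0.73 -0.49  0.49  1.25 -1.72]
15 1 89 [(np.float64(0.0), np.float64(1.0)), (np.float64(0.001), np.float64(4.4))] [-0.71  1.35  0.72  2.09  0.84 -2.82]
15 2 -91 [(np.float64(0.0), np.float64(0.0)), (np.float64(0.0), np.float64(0.0))] [ 0.28  1.1   0.2   1.5  -1.18  2.43]
15 2 -70 [(np.float64(0.0), np.float64(0.0)), (np.float64(0.0), np.float64(0.0))] [ 0.3   0.75 -0.55  0.09 -1.3   1.37]
15 2 -45 [(np.float64(0.003), np.float64(7.0)), (np.float64(0.002), np.float64(6.1))] 
15 2 -1.3 [(np.float64(0.01), np.float64(31.3)), (np.float64(0.008), np.float64(25.8))] 
15 2 45 [(np.float64(0.0)
[... 6585 characters left out ...]
t64(0.0), np.float64(0.0)), (np.float64(0.0), np.float64(0.0))] [ 0.24  0.7  -0.03  1.02 -0.59  1.88]
55 3 -70 [(np.float64(0.0), np.float64(0.0)), (np.float64(0.0), np.float64(0.0))] [ 0.25  0.54 -0.32  0.63 -0.61  1.45]
55 3 -45 [(np.float64(0.0), np.float64(0.0)), (np.float64(0.0), np.float64(0.0))] [ 0.2   0.38 -0.64  0.18 -0.5   0.89]
55 3 -1.3 [(np.float64(0.0), np.float64(0.0)), (np.float64(0.0), np.float64(0.0))] [-0.04  0.26 -0.91 -0.2   0.01 -0.01]
55 3 45 [(np.float64(0.0), np.float64(0.0)), (np.float64(0.0), np.float64(0.0))] [-0.29  0.36 -0.67  0.22  0.53 -0.98]
55 3 89 [(np.float64(0.0), np.float64(0.0)), (np.float64(0.0), np.float64(0.0))] [-0.31  0.65 -0.12  1.    0.58 -1.92]
```

```bash
python3 - <<'E'
from h import *
Rp,tp=placeR(-91.3,35,1)
pad1=np.array([.5905,-.1365,.020])
G=pad1+[0,0,.045]; goto(G+.019*tp+[0,0,.1],Rp,'pre'); goto(G+.019*tp,Rp,'place')
E
```

```text
pre turn [-0.9, -0.9, -90.6] |91| shift [-0.0313, -0.0083, -0.0115]
place turn [-0.9, -0.9, -90.6] |91| shift [-0.0313, -0.0083, -0.1115]
```

>>> {"method": "apply_moves", "body": {"increments": [[-0.9,-0.9,-90.6,-0.031,-0.008,0.03,0],[-0.9,-0.9,-90.6,-0.031,-0.008,0.03,0],[-0.9,-0.9,-90.6,-0.031,-0.008,0.03,0],[-0.9,-0.9,-90.6,-0.031,-0.008,0.03,0],[-0.9,-0.9,-90.6,-0.031,-0.008,0.03,0],[-0.9,-0.9,-90.6,-0.031,-0.008,0.03,0],[-0.9,-0.9,-90.6,-0.031,-0.008,0.03,0],[-0.9,-0.9,-90.6,-0.031,-0.008,0.03,0],[-0.9,-0.9,-90.6,-0.031,-0.008,0.03,0],[-0.9,-0.9,-90.6,-0.031,-0.008,0.03,0],[-0.9,-0.9,-90.6,-0.031,-0.008,0.0,0],[-0.9,-0.9,-90.6,-0.031,-0.008,-0.01,0],[-0.9,-0.9,-90.6,-0.031,-0.008,-0.03,0],[-0.9,-0.9,-90.6,-0.031,-0.008,-0.05,0],[-0.9,-0.9,-90.6,-0.031,-0.008,-0.05,0],[-0.9,-0.9,-90.6,-0.031,-0.008,-0.05,0],[-0.9,-0.9,-90.6,-0.031,-0.008,-0.05,0],[-0.9,-0.9,-90.6,-0.031,-0.008,-0.05,0]]}}

```text
clock: 9.77
tool_pos: [0.5907, -0.1521, 0.1165]
eef_rot: [0.67, -0.22, 0.678, -0.206]
ft_force: [0.7, -0.4, -1.9]
finger_gap: 0.0434
```

```bash
python3 - <<'E'
from h import *
p,R,o=cur(); print(p,np.round(o['joints'],3),o['ft_force'],o['finger_gap'])
snap('scene','s4');snap('wrist','w4')
Rp,tp=placeR(-91.3,35,1)
pad1=np.array([.5905,-.1365,.020])
G=pad1+[0,0,.045]; goto(G+.019*tp,Rp,'place')
a=load('s4')['im'][:,:,::-1]; cv2.imwrite('pics/s4c.png',cv2.resize(a[90:270,150:350],None,fx=3.5,fy=3.5))
E
```

```text
[ 0.5906981  -0.15206956  0.11652901] [ 0.065  0.643 -0.162  0.884 -0.953  1.721] [ 0.66209003 -0.43245489 -1.94992838] 0.04335828871522609
place turn [-0.1, 0.3, -0.0] |0| shift [-0.0004, 0.0, -0.0623]
```

View pics/s4c.png

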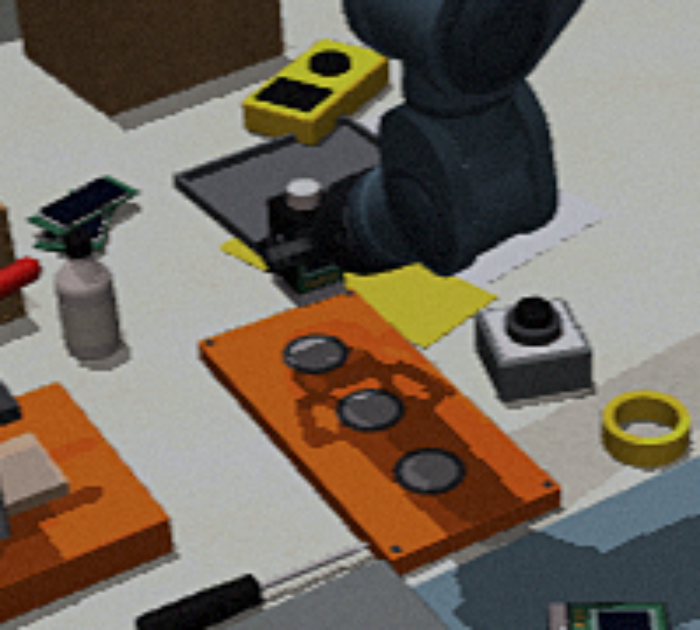

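View pics/w4.png

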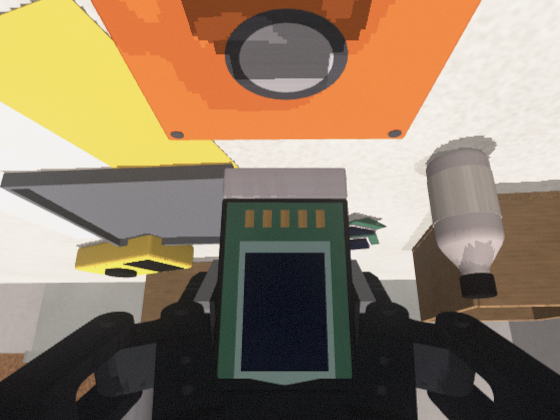

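```bash
python3 - <<'E'
from h import *
print(onplane('w4',286,54,.02),px('w4',286,54))
E
```

```text
[ 0.59327704 -0.1294457   0.02      ] [ 0.59327992 -0.12919244  0.020236  ]
```

>>> {"method": "apply_moves", "body": {"increments": [[0,0.3,0,0,0,-0.03,0],[0,0.3,0,0,0,-0.045,0],[0,0.3,0,0,0,-0.053,0],[0,0.3,0,0,0,-0.057,0],[0,0.3,0,0,0,-0.06,0],[0,0.3,0,0,0,-0.06,0],[0,0.3,0,0,0,-0.06,0]]}}

```text
clock: 10.45
tool_pos: [0.5909, -0.1522, 0.0553]
eef_rot: [0.673, -0.221, 0.676, -0.205]
ft_force: [-0.0, 0.4, -1.5]
finger_gap: 0.0431
```

>>> {"method": "apply_moves", "body": {"increments": [[0,0,0,0.001,0.003,-0.001,0],[0,0,0,0.001,0.003,-0.002,0],[0,0,0,0.001,0.003,-0.003,0],[0,0,0,0.001,0.003,-0.003,0]]}}

```text
clock: 10.78
tool_pos: [0.5925, -0.1494, 0.0543]
eef_rot: [0.673, -0.219, 0.676, -0.204]
ft_force: [-3.2, 3.0, 8.9]
finger_gap: 0.0438
```

```bash
python3 - <<'E'
from h import *
snap('wrist','w5');snap('top','t5')
W=cloud('t5'); m=(W[...,2]>.08)&(W[...,2]<.14)&(abs(W[...,0]-.59)<.05)&(abs(W[...,1]+.13)<.06)
a=load('t5')['im'][:,:,::-1]; cv2.imwrite('pics/t5c.png',cv2.resize(a[150:270,260:400],None,fx=5,fy=5))
E
```

```text
(no output)
```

View pics/w5.png

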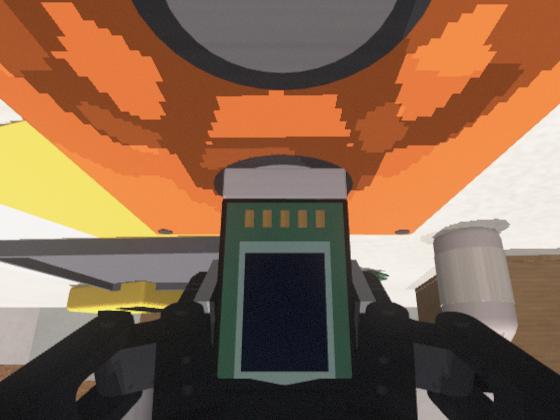

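View pics/t5c.png

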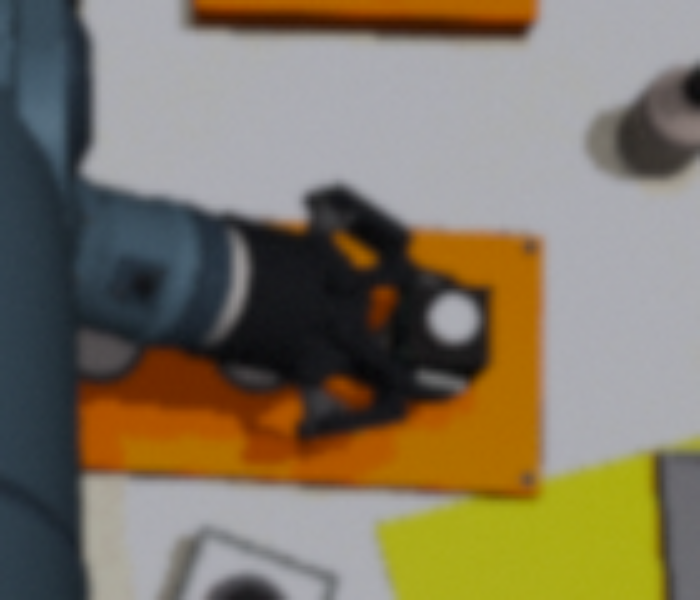

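>>> {"method": "apply_moves", "body": {"increments": [[0,0,0,0,0,0.001,0.2],[0,0,0,0,0,0.001,0.5],[0,0,0,0,0,0.001,0.7],[0,0,0,0,0,0.001,0.8],[0,0,0,0,0,0.001,0.8],[0,0,0,0,0,0.001,0.8],[0,0,0,0,0.02,0.015,0.8],[0,0,0,0,0.05,0.035,0.8],[0,0,0,0,0.08,0.07,0.8],[0,0,0,0,0.11,0.12,0.8],[0,0,0,0,0.11,0.16,1],[0,0,0,0,0.11,0.18,1],[0,0,0,0,0.11,0.18,1]]}}

```text
clock: 11.97
tool_pos: [0.5944, -0.0377, 0.2392]
eef_rot: [0.669, -0.219, 0.679, -0.207]
ft_force: [-0.1, -0.1, 0.5]
finger_gap: 0.0853
```

```bash
python3 - <<'E'
from h import *
p,R,o=cur(); print(p,np.round(o['joints'],3),o['ft_force'],o['finger_gap'])
snap('wrist','w6')
mods('w6',zlo=.1,zhi=.13,xr=(.5,.7),yr=(-.2,.1))
mods('w6',zlo=.09,zhi=.108,xr=(.5,.7),yr=(-.2,.1))
M={'A':(.4785,.3975,108.6),'B':(.592,.2765,147.2)}
x,y,f=M['B']
for al in (0,35):
  Rg,t,h=graspR(f,al,1); G=np.array([x,y,0])+h*(-.0475+.045)+[0,0,.024]
  goto(G-.1*t,Rg,'vert')
E
```

```text
[ 0.59439642 -0.03768507  0.23915203] [ 0.247  0.659  0.197  1.462 -0.911  2.016] [-0.10515638 -0.11426279  0.46924508] 0.08531861595202656
w6 px [284. 132.] n 922 zmed 0.1129 rect [ 594.  -135.5] [25.4 26.4] 21.5 mean [ 0.5941 -0.1304  0.1105]
w6 px [284. 114.] n 1961 zmed 0.0993 rect [ 593.8 -135. ] [45.8 44. ] 88.6 mean [ 0.5941 -0.1241  0.0985]
vert turn [31.1, -57.9, -110.5] |129| shift [0.0006, 0.3132, -0.1114]
vert turn [49.4, -92.5, -91.8] |139| shift [-0.0476, 0.3442, -0.1295]
```

View pics/w6.png

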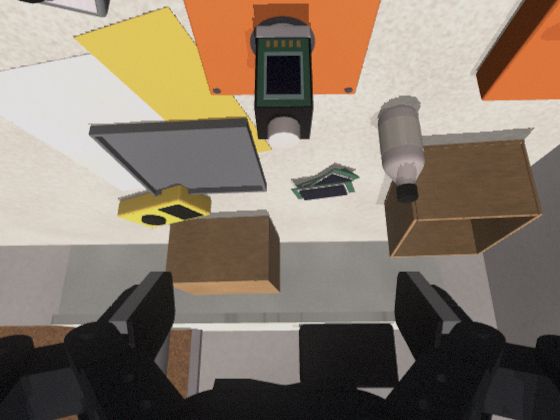

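```bash
cat >> kin.py <<'E'
def ikq(pos,R,qref):
    "all candidate solutions, best near qref"
    qref=np.array(qref); best=None
    for d in (0,np.pi,-np.pi,2*np.pi/2.5,-2*np.pi/2.5):
        s=qref.copy(); s[5]=np.clip(s[5]+d,-3,3)
        q,e,a=ik(pos,R,[s])
        if e<1e-3 and a<.5:
            c=np.abs(q-qref).max()
            if best is None or c<best[0]: best=(c,q)
    return None if best is None else best[1]
def path(q0,p0,R0,q1,n=4):
    for i in range(1,n+1):
        q=q0+(q1-q0)*i/n; p,R=fk(q,P)
        rv=(R*R0.inv()).as_rotvec(degrees=True)
        print('  wp',i,'turn',rv.round(1).tolist(),'|%.0f|'%np.linalg.norm(rv),'shift',(p-p0).round(3).tolist(),'tcp',p.round(3))
E
python3 - <<'E'
from h import *; from kin import *
p0,R0,o=cur(); q0=np.array(o['joints'])
M={'A':(.4785,.3975,108.6),'B':(.592,.2765,147.2)}
pads={1:(.592,-.133),2:(.5935,-.043),3:(.5955,.047)}
for k,pd in (('B',2),('A',3)):
 x,y,f=M[k]
 for s in (1,-1):
  Rg,t,h=graspR(f,35,s); G=np.array([x,y,0])+h*(-.0025)+[0,0,.024]
  Rp,tp=placeR(-91.3,35,s); Gp=np.array([*pads[pd],.065])
  qg=ikq(G-.1*t,Rg,q0); qgg=ikq(G+.019*t,Rg,qg) if qg is not None else None; qp=ikq(Gp+.019*tp+[0,0,.1],Rp,q0)
  print(k,s,'pre',None if qg is None else qg.round(2),'g',None if qgg is None else qgg.round(2),'p',None if qp is None else qp.round(2))
E
```

```text
B 1 pre [ 0.68  0.43 -0.35  0.58 -0.58 -1.95] g [ 0.57  0.57 -0.42  0.29 -0.55 -2.08] p [ 0.22  0.7   0.05  1.24 -0.92  1.97]
B -1 pre [ 0.68  0.43 -0.35  0.58 -0.58  1.19] g [ 0.57  0.57 -0.42  0.29 -0.55  1.06] p [ 0.22  0.7   0.05  1.24 -0.92 -1.17]
A 1 pre [ 0.91  0.94  0.58  1.58 -0.5  -0.89] g [ 0.82  0.9   0.25  1.24 -0.53 -0.98] p [ 0.35  0.82  0.25  1.48 -0.87  2.17]
A -1 pre [ 0.91  0.94  0.58  1.58 -0.5   2.25] g [ 0.82  0.9   0.25  1.24 -0.53  2.16] p [ 0.35  0.82  0.25  1.48 -0.87 -0.97]
```

```bash
python3 - <<'E'
from h import *; from kin import *
p0,R0,o=cur(); q0=np.array(o['joints'])
x,y,f=.592,.2765,147.2
Rg,t,h=graspR(f,35,-1); G=np.array([x,y,0])+h*(-.0025)+[0,0,.024]
qg=ikq(G-.1*t+[0,0,.03],Rg,q0); path(q0,p0,R0,qg,3)
E
```

```text
wp 1 turn [8.0, 3.7, 16.7] |19| shift [0.001, 0.111, -0.045] tcp [0.594 0.073 0.19 ]
  wp 2 turn [14.2, 7.2, 36.1] |39| shift [-0.014, 0.227, -0.08] tcp [0.58  0.189 0.156]
  wp 3 turn [18.1, 9.9, 57.9] |61| shift [-0.048, 0.344, -0.099] tcp [0.546 0.306 0.136]
```

>>> {"method": "apply_moves", "body": {"increments": [[8,3.7,16.7,0,0.11,-0.01,1],[8,3.7,16.7,0,0.11,-0.01,1],[8,3.7,16.7,0,0.11,-0.01,1],[14.2,7.2,36.1,-0.014,0.227,-0.04,1],[14.2,7.2,36.1,-0.014,0.227,-0.04,1],[14.2,7.2,36.1,-0.014,0.227,-0.04,1],[18.1,9.9,57.9,-0.048,0.344,-0.07,1],[18.1,9.9,57.9,-0.048,0.344,-0.07,1],[18.1,9.9,57.9,-0.048,0.344,-0.07,1],[18.1,9.9,57.9,-0.048,0.344,-0.07,1],[18.1,9.9,57.9,-0.048,0.344,-0.07,1]]}}

```text
clock: 12.93
tool_pos: [0.541, 0.3046, 0.1593]
eef_rot: [0.711, 0.016, 0.391, -0.584]
ft_force: [0.1, -0.4, 0.6]
finger_gap: 0.0854
```

```bash
python3 - <<'E'
from h import *
p,R,o=cur(); print(p,np.round(o['joints'],3),o['ft_force'],o['finger_gap'])
snap('wrist','w7');mods('w7',xr=(.2,.8),yr=(0,.6))
x,y,f=.592,.2765,147.2
Rg,t,h=graspR(f,35,-1); G=np.array([x,y,0])+h*(-.0025)+[0,0,.024]
goto(G+.019*t,Rg,'grasp'); goto(G-.06*t,Rg)
E
```

```text
[0.54103952 0.30459257 0.15928115] [ 0.687  0.373 -0.278  0.715 -0.581  1.19 ] [ 0.08093199 -0.41491367  0.61614478] 0.08536221657590752
w7 px [353.   7.] n 527 zmed 0.0434 rect [504.8 365.1] [16.8 13.4] 18.5 mean [0.5074 0.364  0.0434]
w7 px [547. 143.] n 1367 zmed 0.0411 rect [658.9 436.8] [20.1 53.8] 81.9 mean [0.6564 0.4374 0.0409]
w7 px [294. 169.] n 5681 zmed 0.0437 rect [592.5 278.3] [44.  95.9] 56.5 mean [0.5872 0.2818 0.042 ]
w7 px [446. 244.] n 5672 zmed 0.0437 rect [730.3 332.4] [ 22.6 224.4] 1.0 mean [0.7364 0.3464 0.0434]
grasp turn [0.6, -0.2, -0.1] |1| shift [0.0612, -0.0347, -0.1515]
 turn [0.6, -0.2, -0.1] |1| shift [0.0231, -0.0101, -0.0867]
```

View pics/w7.png

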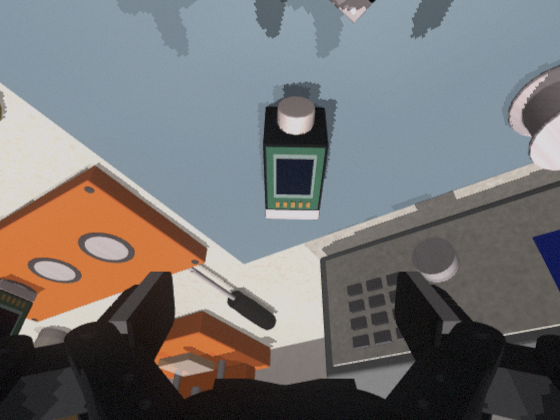

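```bash
python3 - <<'E'
from h import *
p,R,o=cur();c=env.camera_params('wrist')['world_from_camera'][:3,3]; print(c, R.inv().apply(c-p))
E
```

```text
[0.42803947 0.37816494 0.23733944] [-6.67480323e-02 -1.41643211e-01  2.03506698e-05]
```

>>> {"method": "apply_moves", "body": {"increments": [[0.6,-0.2,-0.1,0.012,-0.005,-0.043,1],[0.6,-0.2,-0.1,0.023,-0.01,-0.086,1],[0.6,-0.2,-0.1,0.042,-0.022,-0.119,1],[0.6,-0.2,-0.1,0.0612,-0.034,-0.151,1],[0.6,-0.2,-0.1,0.0612,-0.034,-0.151,1],[0.6,-0.2,-0.1,0.0612,-0.034,-0.151,1],[0.6,-0.2,-0.1,0.0612,-0.034,-0.151,0],[0.6,-0.2,-0.1,0.0612,-0.034,-0.151,0],[0.6,-0.2,-0.1,0.0612,-0.034,-0.151,0],[0.6,-0.2,-0.1,0.0612,-0.034,-0.151,0],[0.6,-0.2,-0.1,0.0612,-0.034,-0.151,0],[0.6,-0.2,-0.1,0.0612,-0.034,-0.151,0],[0.6,-0.2,-0.1,0.0612,-0.034,-0.151,0],[0.6,-0.2,-0.1,0.0612,-0.034,-0.151,0],[0.6,-0.2,-0.1,0.0612,-0.034,-0.151,0]]}}

```text
clock: 14.23
tool_pos: [0.6055, 0.2721, 0.0127]
eef_rot: [0.705, 0.015, 0.396, -0.588]
ft_force: [-3.4, 1.0, 6.5]
finger_gap: 0.0432
```

```bash
python3 - <<'E'
from h import *; from kin import *
p0,R0,o=cur(); q0=np.array(o['joints']); print(p0,q0.round(2),o['ft_force'],o['finger_gap'])
Rp,tp=placeR(-91.3,35,-1); Gp=np.array([.5935,-.043,.065])
ql=ikq(p0+[0,0,.2],R0,q0); qp=ikq(Gp+.019*tp+[0,0,.14],Rp,q0); print(ql.round(2),qp.round(2))
path(ql,p0,R0,qp,4)
E
```

```text
[0.60549677 0.27211592 0.01267625] [ 0.57  0.57 -0.41  0.3  -0.55  1.06] [-3.35687783  1.02030239  6.4656865 ] 0.04321061431837572
[ 0.57  0.35 -0.17  0.76 -0.55  1.06] [ 0.22  0.67  0.1   1.32 -0.92 -1.17]
  wp 1 turn [-22.5, 17.5, 19.9] |35| shift [0.008, -0.089, 0.183] tcp [0.614 0.183 0.196]
  wp 2 turn [-39.7, 40.2, 41.3] |70| shift [0.007, -0.175, 0.175] tcp [0.612 0.097 0.188]
  wp 3 turn [-49.5, 66.1, 65.0] |105| shift [-0.001, -0.256, 0.175] tcp [0.605 0.017 0.188]
  wp 4 turn [-49.7, 92.9, 91.8] |140| shift [-0.012, -0.331, 0.181] tcp [ 0.593 -0.059  0.194]
```

>>> {"method": "apply_moves", "body": {"increments": [[0,0,0,0,0,0.04,0],[0,0,0,0,0,0.08,0],[0,0,0,0,0,0.12,0],[0,0,0,0,0,0.16,0],[0,0,0,0,0,0.2,0],[-22.5,17.5,19.9,0.008,-0.089,0.2,0],[-22.5,17.5,19.9,0.008,-0.089,0.2,0],[-22.5,17.5,19.9,0.008,-0.089,0.2,0],[-22.5,17.5,19.9,0.008,-0.089,0.2,0],[-22.5,17.5,19.9,0.008,-0.089,0.2,0],[-39.7,40.2,41.3,0.007,-0.175,0.2,0],[-39.7,40.2,41.3,0.007,-0.175,0.2,0],[-39.7,40.2,41.3,0.007,-0.175,0.2,0],[-39.7,40.2,41.3,0.007,-0.175,0.2,0],[-39.7,40.2,41.3,0.007,-0.175,0.2,0],[-49.5,66.1,65,0,-0.25,0.2,0],[-49.5,66.1,65,0,-0.25,0.2,0],[-49.5,66.1,65,0,-0.25,0.2,0],[-49.5,66.1,65,0,-0.25,0.2,0],[-49.5,66.1,65,0,-0.25,0.2,0]]}}

```text
clock: 15.9
tool_pos: [0.6039, 0.0205, 0.2103]
eef_rot: [0.84, 0.209, -0.405, -0.295]
ft_force: [0.5, -0.3, -3.5]
finger_gap: 0.0434
```

```bash
python3 - <<'E'
from h import *; from kin import *
p0,R0,o=cur(); q0=np.array(o['joints']); print(p0,q0.round(2),o['ft_force'],o['finger_gap'])
Rp,tp=placeR(-91.3,35,-1); Gp=np.array([.5935,-.038,.065])
goto(Gp+.019*tp+[0,0,.08],Rp,'pre')
E
```

```text
[0.60389829 0.02050233 0.21032298] [ 0.31  0.58  0.07  1.24 -0.83 -0.6 ] [ 0.50786859 -0.33886816 -3.52146435] 0.04343041330972576
pre turn [-8.4, 32.1, 16.3] |37| shift [-0.0108, -0.0741, -0.0762]
```

>>> {"method": "apply_moves", "body": {"increments": [[-8.4,32.1,16.3,-0.011,-0.074,0,0],[-8.4,32.1,16.3,-0.011,-0.074,0,0],[-8.4,32.1,16.3,-0.011,-0.074,0,0],[-8.4,32.1,16.3,-0.011,-0.074,0,0],[-8.4,32.1,16.3,-0.011,-0.074,0,0],[-8.4,32.1,16.3,-0.011,-0.074,0,0],[-8.4,32.1,16.3,-0.011,-0.074,-0.03,0],[-8.4,32.1,16.3,-0.011,-0.074,-0.06,0],[-8.4,32.1,16.3,-0.011,-0.074,-0.076,0],[-8.4,32.1,16.3,-0.011,-0.074,-0.076,0],[-8.4,32.1,16.3,-0.011,-0.074,-0.076,0],[-8.4,32.1,16.3,-0.011,-0.074,-0.076,0]]}}

```text
clock: 16.9
tool_pos: [0.5941, -0.0529, 0.1357]
eef_rot: [0.679, 0.206, -0.669, -0.22]
ft_force: [0.3, 0.7, -2.3]
finger_gap: 0.0431
```

```bash
python3 - <<'E'
from h import *; from kin import *
p0,R0,o=cur(); q0=np.array(o['joints']); print(p0,q0.round(2),o['ft_force'],o['finger_gap'])
snap('scene','s8');snap('wrist','w8');snap('top','t8')
Rp,tp=placeR(-91.3,35,-1); Gp=np.array([.5935,-.038,.065])
goto(Gp+.019*tp,Rp,'place')
a=load('s8')['im'][:,:,::-1]; cv2.imwrite('pics/s8c.png',cv2.resize(a[90:270,150:350],None,fx=3.5,fy=3.5))
E
```

```text
[ 0.59410553 -0.05289037  0.13572422] [ 0.22  0.73  0.04  1.21 -0.92 -1.15] [ 0.28088973  0.69152906 -2.25304074] 0.04311542054222424
place turn [-0.1, 0.5, 0.1] |1| shift [-0.0013, -0.0007, -0.0819]
```

View pics/s8c.png

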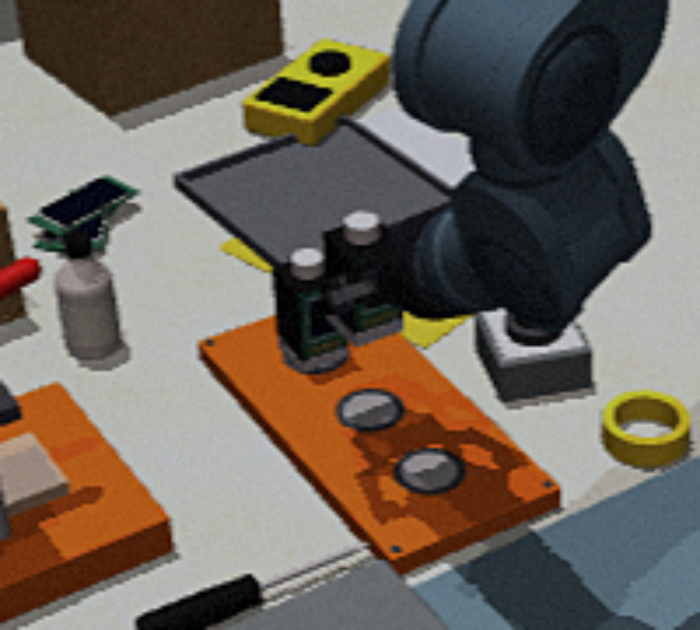

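View pics/w8.png

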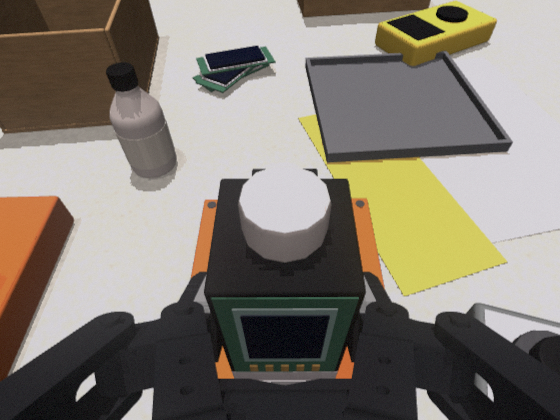

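```bash
python3 - <<'E'
from h import *
W=cloud('w8')
for u,v in [(285,200),(240,260),(330,260),(285,270)]: print(u,v,W[v,u].round(4))
P=W[185:220,255:315].reshape(-1,3); print('lamp',np.nanmedian(P,0).round(4))
Q=W[225:275,228:240].reshape(-1,3); print('body',np.nanmedian(Q,0).round(4))
E
```

```text
285 200 [ 0.5948 -0.0423  0.1976]
240 260 [ 0.608  -0.0326  0.1833]
330 260 [ 0.5823 -0.0326  0.1821]
285 270 [ 0.5953 -0.0286  0.1839]
lamp [ 0.595  -0.0413  0.1978]
body [ 0.6101 -0.0365  0.183 ]
```

>>> {"method": "apply_moves", "body": {"increments": [[-0.1,0.5,0.1,-0.001,0,-0.04,0],[-0.1,0.5,0.1,-0.001,0,-0.065,0],[-0.1,0.5,0.1,-0.001,0,-0.075,0],[-0.1,0.5,0.1,-0.001,0,-0.079,0],[-0.1,0.5,0.1,-0.001,0,-0.081,0],[-0.1,0.5,0.1,-0.001,0,-0.081,0]]}}

```text
clock: 17.55
tool_pos: [0.5933, -0.0531, 0.0545]
eef_rot: [0.676, 0.205, -0.673, -0.22]
ft_force: [0.3, 0.8, -0.8]
finger_gap: 0.0431
```

>>> {"method": "apply_moves", "body": {"increments": [[0,0,0,0,0,-0.001,0],[0,0,0,0,0,-0.002,0],[0,0,0,0,0,-0.003,0],[0,0,0,0,0,-0.003,0]]}}

```text
clock: 17.88
tool_pos: [0.5938, -0.0532, 0.053]
eef_rot: [0.677, 0.204, -0.673, -0.219]
ft_force: [-0.2, 1.5, 5.9]
finger_gap: 0.043
```

Contact; release and retreat.

>>> {"method": "apply_moves", "body": {"increments": [[0,0,0,0,0,0.001,0.2],[0,0,0,0,0,0.001,0.5],[0,0,0,0,0,0.001,0.7],[0,0,0,0,0,0.001,0.8],[0,0,0,0,0,0.001,0.8],[0,0,0,0,0,0.001,0.8],[0,0,0,0,0.02,0.015,0.8],[0,0,0,0,0.05,0.035,0.8],[0,0,0,0,0.08,0.07,0.8],[0,0,0,0,0.11,0.12,0.8],[0,0,0,0,0.11,0.16,1],[0,0,0,0,0.11,0.18,1],[0,0,0,0,0.11,0.18,1]]}}

```text
clock: 18.97
tool_pos: [0.5949, 0.0585, 0.238]
eef_rot: [0.679, 0.207, -0.67, -0.219]
ft_force: [1.3, 0.2, 0.4]
finger_gap: 0.0854
```

```bash
python3 - <<'E'
from h import *; from kin import *
p0,R0,o=cur(); q0=np.array(o['joints']); print(p0,q0.round(2))
snap('wrist','w9');snap('top','t9');snap('scene','s9')
mods('w9',zlo=.107,zhi=.13,xr=(.5,.7),yr=(-.2,.1)); mods('t9',zlo=.107,zhi=.13,xr=(.5,.7),yr=(-.2,.1)); mods('t9',yr=(.1,.5))
mods('s9',yr=(.1,.5))
x,y,f=.4785,.3975,108.6
for s in (1,-1):
  Rg,t,h=graspR(f,35,s); G=np.array([x,y,0])+h*(-.0025)+[0,0,.024]
  qg=ikq(G-.1*t+[0,0,.03],Rg,q0); print(qg); path(q0,p0,R0,qg,3)
E
```

```text
[0.59489498 0.05852682 0.23797425] [ 0.39  0.8   0.43  1.71 -0.85 -0.93]
w9 px [284. 172.] n 468 zmed 0.1147 rect [ 593.5 -136.1] [25.  24.9] 19.0 mean [ 0.5935 -0.1335  0.1138]
w9 px [285. 248.] n 705 zmed 0.1147 rect [594.5 -43.7] [24.8 25.2] 61.9 mean [ 0.5945 -0.0418  0.1141]
t9 px [350. 213.] n 81 zmed 0.1144 rect [ 591.8 -136.9] [23.6 23.6] 45.6 mean [ 0.5914 -0.1368  0.114 ]
s9 px [396. 281.] n 668 zmed 0.044 rect [481.1 400.9] [49.  95.6] 18.0 mean [0.4861 0.3999 0.0424]
s9 px [353. 333.] n 517 zmed 0.0422 rect [661.6 458.6] [57.7 59.4] 2.8 mean [0.6635 0.4588 0.0422]
[ 0.90616447  0.92378499  0.63133017  1.64552637 -0.4998487  -0.89453842]
  wp 1 turn [6.6, -0.1, 6.4] |9| shift [-0.016, 0.133, -0.036] tcp [0.578 0.192 0.202]
  wp 2 turn [13.2, 1.0, 12.9] |19| shift [-0.061, 0.266, -0.07] tcp [0.534 0.324 0.168]
  wp 3 turn [19.7, 3.4, 19.6] |28| shift [-0.134, 0.391, -0.102] tcp [0.461 0.449 0.136]
[ 0.90616447  0.92378499  0.63133017  1.64552637 -0.4998487   2.24705424]
  wp 1 turn [8.0, -46.9, -31.2] |57| shift [-0.016, 0.133, -0.036] tcp [0.578 0.192 0.202]
  wp 2 turn [16.5, -86.5, -69.8] |112| shift [-0.061, 0.266, -0.07] tcp [0.534 0.324 0.168]
  wp 3 turn [18.3, -116.6, -116.4] |166| shift [-0.134, 0.391, -0.102] tcp [0.461 0.449 0.136]
```

View pics/w9.png

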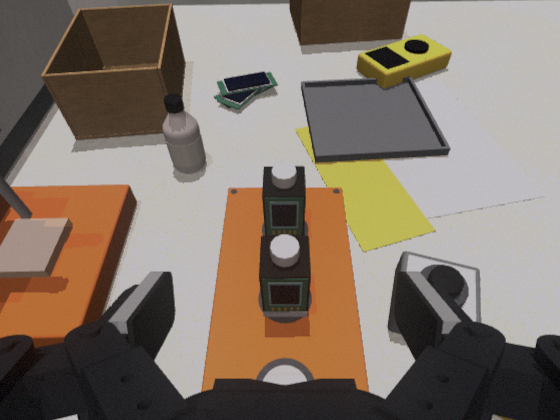

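View pics/s9.png

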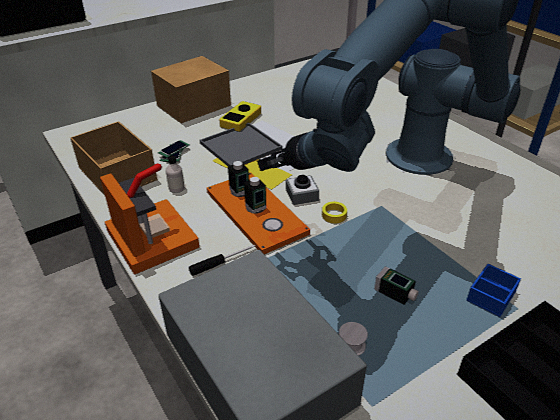

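>>> {"method": "apply_moves", "body": {"increments": [[6.6,0,6.4,-0.016,0.133,-0.02,1],[6.6,0,6.4,-0.016,0.133,-0.02,1],[6.6,0,6.4,-0.016,0.133,-0.02,1],[6.6,0,6.4,-0.016,0.133,-0.02,1],[13.2,1,12.9,-0.061,0.266,-0.05,1],[13.2,1,12.9,-0.061,0.266,-0.05,1],[13.2,1,12.9,-0.061,0.266,-0.05,1],[13.2,1,12.9,-0.061,0.266,-0.05,1],[19.7,3.4,19.6,-0.134,0.391,-0.09,1],[19.7,3.4,19.6,-0.134,0.391,-0.09,1],[19.7,3.4,19.6,-0.134,0.391,-0.09,1],[19.7,3.4,19.6,-0.134,0.391,-0.09,1],[19.7,3.4,19.6,-0.134,0.391,-0.09,1],[19.7,3.4,19.6,-0.134,0.391,-0.09,1]]}}

```text
clock: 20.28
tool_pos: [0.457, 0.4477, 0.1369]
eef_rot: [-0.562, -0.42, 0.678, 0.22]
ft_force: [0.9, -1.0, 0.3]
finger_gap: 0.0855
```

```bash
python3 - <<'E'
from h import *
p,R,o=cur(); print(p,np.round(o['joints'],3))
snap('wrist','w10');mods('w10',xr=(.2,.8),yr=(0,.6))
x,y,f=.4785,.3975,108.6
Rg,t,h=graspR(f,35,1); G=np.array([x,y,0])+h*(-.0025)+[0,0,.024]
goto(G+.019*t,Rg,'grasp'); goto(G-.06*t,Rg)
E
```

```text
[0.4569962 0.4477171 0.1369067] [ 0.908  0.93   0.642  1.665 -0.497 -0.897]
w10 px [30. 34.] n 2140 zmed 0.0443 rect [729.7 303.9] [ 21.  111.3] 0.7 mean [0.7337 0.3032 0.0435]
w10 px [276. 228.] n 7363 zmed 0.0442 rect [478.9 398.8] [44.  95.3] 18.5 mean [0.4791 0.3985 0.0432]
w10 px [ 21. 220.] n 3211 zmed 0.0416 rect [650.3 449.2] [34.2 59.4] 32.3 mean [0.6509 0.4513 0.0415]
grasp turn [0.5, -0.6, -0.1] |1| shift [0.0247, -0.0622, -0.1296]
 turn [0.5, -0.6, -0.1] |1| shift [0.0103, -0.0192, -0.0649]
```

View pics/w10.png

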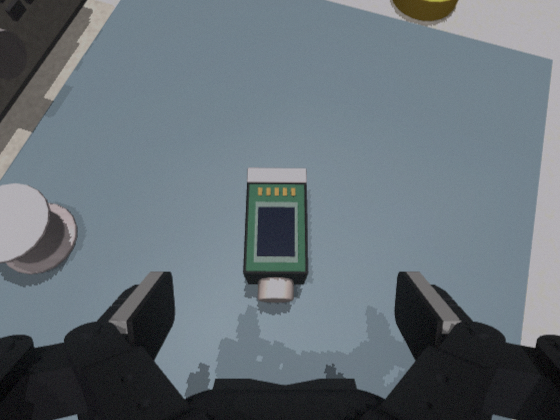

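>>> {"method": "apply_moves", "body": {"increments": [[0.5,-0.6,-0.1,0.005,-0.01,-0.033,1],[0.5,-0.6,-0.1,0.0103,-0.019,-0.065,1],[0.5,-0.6,-0.1,0.018,-0.04,-0.098,1],[0.5,-0.6,-0.1,0.025,-0.0615,-0.13,1],[0.5,-0.6,-0.1,0.025,-0.0615,-0.13,1],[0.5,-0.6,-0.1,0.025,-0.0615,-0.13,1],[0.5,-0.6,-0.1,0.025,-0.0615,-0.13,0],[0.5,-0.6,-0.1,0.025,-0.0615,-0.13,0],[0.5,-0.6,-0.1,0.025,-0.0615,-0.13,0],[0.5,-0.6,-0.1,0.025,-0.0615,-0.13,0],[0.5,-0.6,-0.1,0.025,-0.0615,-0.13,0],[0.5,-0.6,-0.1,0.025,-0.0615,-0.13,0],[0.5,-0.6,-0.1,0.025,-0.0615,-0.13,0],[0.5,-0.6,-0.1,0.025,-0.0615,-0.13,0],[0.5,-0.6,-0.1,0.025,-0.0615,-0.13,0]]}}

```text
clock: 21.58
tool_pos: [0.4846, 0.3884, 0.0122]
eef_rot: [-0.567, -0.426, 0.669, 0.221]
ft_force: [-0.5, 2.7, 6.5]
finger_gap: 0.0433
```

```bash
python3 - <<'E'
from h import *; from kin import *
p0,R0,o=cur(); q0=np.array(o['joints']); print(p0,q0.round(2),o['ft_force'],o['finger_gap'])
x,y,f=.4787,.3982,108.5
Rg,t,h=graspR(f,35,1); tt=R0.apply([0,1,0]); G=p0-.019*tt; d=G-[x,y,0]; print('s',.0475+d@h,'n',G[2]-.022)
Rp,tp=placeR(-91.3,35,1); Gp=np.array([.595,.045,.065])
ql=ikq(p0+[0,0,.2],R0,q0); qp=ikq(Gp+.019*tp+[0,0,.12],Rp,q0); print(ql.round(2),qp.round(2))
path(ql,p0,R0,qp,5)
E
```

```text
[0.48455506 0.38836167 0.01222976] [ 0.83  0.9   0.26  1.25 -0.53 -0.98] [-0.54241361  2.66849456  6.48165782] 0.04330959481240699
s 0.04714822008858927 n 0.005836380530511859
[ 0.83  0.78  0.56  1.66 -0.53 -0.98] [ 0.35  0.8   0.27  1.51 -0.87  2.16]
  wp 1 turn [2.6, -22.0, -33.0] |40| shift [0.041, -0.067, 0.19] tcp [0.525 0.321 0.202]
  wp 2 turn [5.0, -46.3, -64.0] |79| shift [0.072, -0.138, 0.181] tcp [0.556 0.25  0.193]
  wp 3 turn [8.0, -73.1, -92.4] |118| shift [0.094, -0.211, 0.173] tcp [0.578 0.177 0.185]
  wp 4 turn [12.7, -102.8, -117.1] |156| shift [0.107, -0.285, 0.167] tcp [0.591 0.103 0.179]
  wp 5 turn [-18.2, 116.7, 116.9] |166| shift [0.11, -0.359, 0.162] tcp [0.595 0.029 0.174]
```

>>> {"method": "apply_moves", "body": {"increments": [[0,0,0,0,0,0.04,0],[0,0,0,0,0,0.08,0],[0,0,0,0,0,0.12,0],[0,0,0,0,0,0.16,0],[0,0,0,0,0,0.2,0],[2.6,-22,-33,0.04,-0.067,0.2,0],[2.6,-22,-33,0.04,-0.067,0.2,0],[2.6,-22,-33,0.04,-0.067,0.2,0],[2.6,-22,-33,0.04,-0.067,0.2,0],[2.6,-22,-33,0.04,-0.067,0.2,0],[2.6,-22,-33,0.04,-0.067,0.2,0],[5,-46.3,-64,0.072,-0.138,0.2,0],[5,-46.3,-64,0.072,-0.138,0.2,0],[5,-46.3,-64,0.072,-0.138,0.2,0],[5,-46.3,-64,0.072,-0.138,0.2,0],[5,-46.3,-64,0.072,-0.138,0.2,0],[5,-46.3,-64,0.072,-0.138,0.2,0],[8,-73,-92.4,0.094,-0.2,0.2,0],[8,-73,-92.4,0.094,-0.2,0.2,0],[8,-73,-92.4,0.094,-0.2,0.2,0]]}}

```text
clock: 23.25
tool_pos: [0.5786, 0.1829, 0.2108]
eef_rot: [0.922, 0.061, -0.004, -0.381]
ft_force: [-0.1, 0.6, -0.6]
finger_gap: 0.0433
```

```bash
python3 - <<'E'
from h import *; from kin import *
p0,R0,o=cur(); q0=np.array(o['joints']); print(p0,q0.round(2),o['ft_force'],o['finger_gap'])
Rp,tp=placeR(-91.3,35,1); Gp=np.array([.595,.051,.067])
qp=ikq(Gp+.019*tp+[0,0,.1],Rp,q0); print(qp.round(2))
path(q0,p0,R0,qp,3)
E
```

```text
[0.57857347 0.18293255 0.21076651] [ 0.54  0.75  0.39  1.58 -0.72  0.58] [-0.13348078  0.62688556 -0.64965734] 0.04334650898609142
[ 0.35  0.82  0.26  1.49 -0.87  2.18]
  wp 1 turn [-0.6, -21.4, -23.3] |32| shift [0.01, -0.049, -0.019] tcp [0.589 0.134 0.192]
  wp 2 turn [-1.9, -44.1, -44.9] |63| shift [0.015, -0.098, -0.037] tcp [0.594 0.085 0.174]
  wp 3 turn [-3.5, -68.2, -64.6] |94| shift [0.016, -0.147, -0.055] tcp [0.595 0.035 0.156]
```

>>> {"method": "apply_moves", "body": {"increments": [[-0.6,-21.4,-23.3,0.01,-0.049,0,0],[-0.6,-21.4,-23.3,0.01,-0.049,0,0],[-0.6,-21.4,-23.3,0.01,-0.049,0,0],[-0.6,-21.4,-23.3,0.01,-0.049,0,0],[-0.6,-21.4,-23.3,0.01,-0.049,0,0],[-1.9,-44.1,-44.9,0.015,-0.098,0,0],[-1.9,-44.1,-44.9,0.015,-0.098,0,0],[-1.9,-44.1,-44.9,0.015,-0.098,0,0],[-1.9,-44.1,-44.9,0.015,-0.098,0,0],[-1.9,-44.1,-44.9,0.015,-0.098,0,0],[-3.5,-68.2,-64.6,0.016,-0.147,0,0],[-3.5,-68.2,-64.6,0.016,-0.147,0,0],[-3.5,-68.2,-64.6,0.016,-0.147,0,0],[-3.5,-68.2,-64.6,0.016,-0.147,0,0],[-3.5,-68.2,-64.6,0.016,-0.147,0,0],[-3.5,-68.2,-64.6,0.016,-0.147,-0.02,0],[-3.5,-68.2,-64.6,0.016,-0.147,-0.05,0],[-3.5,-68.2,-64.6,0.016,-0.147,-0.055,0],[-3.5,-68.2,-64.6,0.016,-0.147,-0.055,0],[-3.5,-68.2,-64.6,0.016,-0.147,-0.055,0]]}}

```text
clock: 24.92
tool_pos: [0.5935, 0.0395, 0.1558]
eef_rot: [0.676, -0.218, 0.674, -0.205]
ft_force: [0.3, -0.2, -1.4]
finger_gap: 0.0433
```

```bash
python3 - <<'E'
from h import *; from kin import *
p0,R0,o=cur(); print(p0,o['ft_force'],o['finger_gap'])
snap('scene','s11');snap('wrist','w11')
Rp,tp=placeR(-91.3,35,1); Gp=np.array([.595,.051,.067])
goto(Gp+.019*tp,Rp,'place')
a=load('s11')['im'][:,:,::-1]; cv2.imwrite('pics/s11c.png',cv2.resize(a[90:270,150:350],None,fx=3.5,fy=3.5))
W=cloud('s11'); m=(W[...,2]>.155)&(W[...,2]<.24)&(abs(W[...,0]-.595)<.03)&(abs(W[...,1]-.045)<.03)&(load('s11')['im'].min(-1)>140)
v,u=np.nonzero(m); print(len(u),u.mean(),v.mean(),np.median(W[m],0))
E
```

```text
[0.59345659 0.03945925 0.15583855] [ 0.33307231 -0.18007347 -1.38766451] 0.04332175238363873
place turn [0.1, -0.3, -0.4] |1| shift [0.0005, -0.0042, -0.1008]
43 271.7674418604651 163.02325581395348 [0.59630323 0.05076122 0.21647684]
```

View pics/s11c.png

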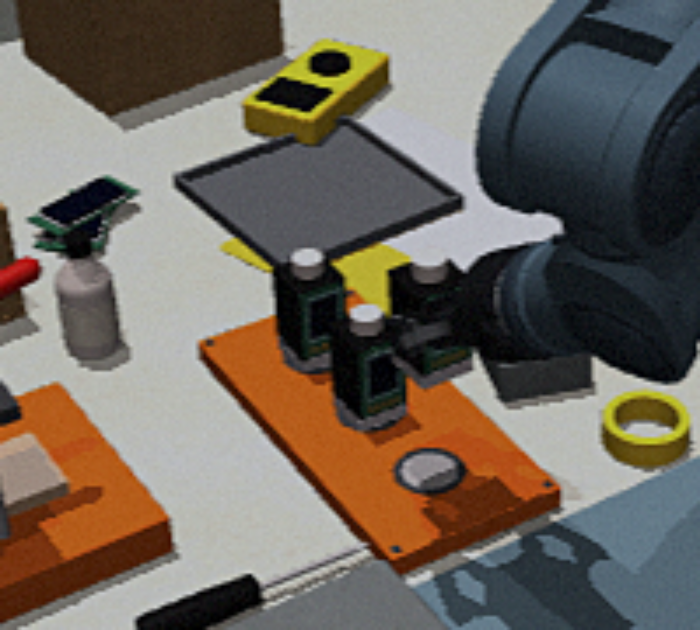

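View pics/w11.png

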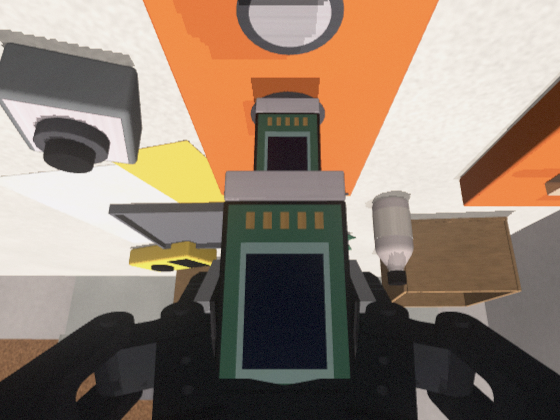

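>>> {"method": "apply_moves", "body": {"increments": [[0.1,-0.3,-0.4,0.001,-0.003,-0.04,0],[0.1,-0.3,-0.4,0.001,-0.003,-0.075,0],[0.1,-0.3,-0.4,0.001,-0.003,-0.09,0],[0.1,-0.3,-0.4,0.001,-0.003,-0.095,0],[0.1,-0.3,-0.4,0.001,-0.003,-0.098,0],[0.1,-0.3,-0.4,0.001,-0.003,-0.098,0],[0.1,-0.3,-0.4,0.001,-0.003,-0.098,0]]}}

```text
clock: 25.6
tool_pos: [0.5957, 0.0367, 0.0592]
eef_rot: [0.672, -0.22, 0.677, -0.205]
ft_force: [-0.4, 0.1, -2.7]
finger_gap: 0.0432
```

>>> {"method": "apply_moves", "body": {"increments": [[0,0,0,0,0,-0.001,0],[0,0,0,0,0,-0.002,0],[0,0,0,0,0,-0.003,0],[0,0,0,0,0,-0.003,0]]}}

```text
clock: 25.93
tool_pos: [0.5949, 0.0365, 0.0549]
eef_rot: [0.672, -0.22, 0.677, -0.205]
ft_force: [-0.6, 1.0, 0.8]
finger_gap: 0.0431
```

>>> {"method": "apply_moves", "body": {"increments": [[0,0,0,0,0,-0.001,0],[0,0,0,0,0,-0.001,0]]}}

```text
clock: 26.1
tool_pos: [0.595, 0.0364, 0.0549]
eef_rot: [0.673, -0.219, 0.677, -0.205]
ft_force: [-1.3, 2.2, 5.7]
finger_gap: 0.0434
```

>>> {"method": "apply_moves", "body": {"increments": [[0,0,0,0,0,0.001,0.2],[0,0,0,0,0,0.001,0.5],[0,0,0,0,0,0.001,0.7],[0,0,0,0,0,0.001,0.8],[0,0,0,0,0,0.001,0.8],[0,0,0,0,0,0.001,0.8],[0,0,0,0,0.02,0.015,0.8],[0,0,0,0,0.05,0.035,0.8],[0,0,0,0,0.08,0.07,0.8],[0,0,0,0,0.11,0.12,0.8],[0,0,0,0,0.11,0.16,1],[0,0,0,0,0.11,0.18,1],[0,0,0,0,0.11,0.18,1]]}}

```text
clock: 27.18
tool_pos: [0.5961, 0.148, 0.2411]
eef_rot: [0.669, -0.219, 0.679, -0.208]
ft_force: [1.1, 0.3, 0.7]
finger_gap: 0.0856
```

```bash
python3 - <<'E'
from h import *; from kin import *
p0,R0,o=cur(); q0=np.array(o['joints']); print(p0,q0.round(2))
snap('wrist','w12');snap('top','t12');snap('scene','s12')
for f in ('w12','t12'): mods(f,zlo=.107,zhi=.13,xr=(.5,.7),yr=(-.2,.15))
print([onplane('t12',309.5,273.5,.064),px('t12',309,273)])
a=load('t12')['im'][:,:,::-1]; cv2.imwrite('pics/t12c.png',cv2.resize(a[150:310,245:405],None,fx=4,fy=4,interpolation=cv2.INTER_CUBIC))
W=cloud('t0') if 0 else cloud('top0'); m=(W[...,2]>.055)&(W[...,2]<.075)&(abs(W[...,0]-.44)<.04)&(abs(W[...,1]+.038)<.04); print('btn',m.sum(),W[m].mean(0))
W=cloud('scene0'); m=(W[...,2]>.057)&(W[...,2]<.075)&(abs(W[...,0]-.44)<.05)&(abs(W[...,1]+.03)<.05); print('btn',m.sum(),W[m].mean(0))
R=rot_from([0,0,-1],[1,0,0])
for az in (-90,-45,0,45,90,135,180):
  R=rot_from([0,0,-1],[np.cos(np.radians(az)),np.sin(np.radians(az)),0])
  q=ik([.438,-.036,.09],R,[q0]); print(az,q[0].round(2),q[1:])
E
```

```text
[0.59609193 0.14802568 0.24111942] [ 0.5   0.96  0.75  1.97 -0.79  2.36]
w12 px [285. 136.] n 644 zmed 0.1141 rect [596.   47.9] [24.4 24.4] 79.5 mean [0.5962 0.0508 0.113 ]
w12 px [285. 183.] n 356 zmed 0.1138 rect [594.6 -42.6] [25.2 24.8] 76.5 mean [ 0.595  -0.0387  0.1125]
w12 px [286. 214.] n 206 zmed 0.1137 rect [ 594.1 -133.7] [23.5 23.5] 18.9 mean [ 0.5941 -0.1303  0.1125]
t12 px [314. 212.] n 80 zmed 0.1139 rect [593.1 -45. ] [23.3 24.2] 88.8 mean [ 0.5924 -0.0446  0.1139]
t12 px [350. 213.] n 81 zmed 0.1145 rect [ 591.5 -136.7] [23.6 23.8] 46.5 mean [ 0.5912 -0.1369  0.1141]
[array([ 0.43762235, -0.0393063 ,  0.064     ]), array([ 0.43900196, -0.0381195 ,  0.06205506])]
btn 116 [ 0.43911576 -0.03910032  0.06280312]
btn 71 [ 0.44392001 -0.03310405  0.06306229]
-90 [-0.23  0.21 -0.54  0.82  0.    2.91] (np.float64(2.7755575615628914e-16), np.float64(1.6054513696083564e-13))
-45 [-0.23  0.21 -0.54  0.82 -0.    2.13] (np.float64(5.551115123125783e-17), np.float64(1.3863716440904667e-14))
0 [-0.23  0.21 -0.54  0.82 -0.    1.34] (np.float64(1.1102230246251565e-16), np.float64(1.881641525004915e-14))
45 [-0.23  0.21 -0.54  0.82 -0.    0.56] (np.float64(9.159339953157541e-16), np.float64(5.457061662226707e-13))
90 [-0.23  0.21 -0.54  0.82 -0.   -0.23] (np.float64(1.0422218643668657e-13), np.float64(1.1376010947392747e-10))
135 [-0.23  0.21 -0.54  0.82 -0.   -1.01] (np.float64(4.163336342344337e-16), np.float64(2.326429543733073e-13))
180 [-0.23  0.21 -0.54  0.82  0.   -1.8 ] (np.float64(2.4483748362058577e-12), np.float64(1.6587583869328917e-09))
```

View pics/w12.png

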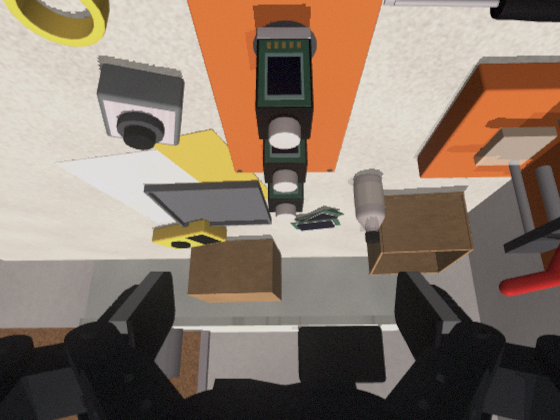

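View pics/t12c.png

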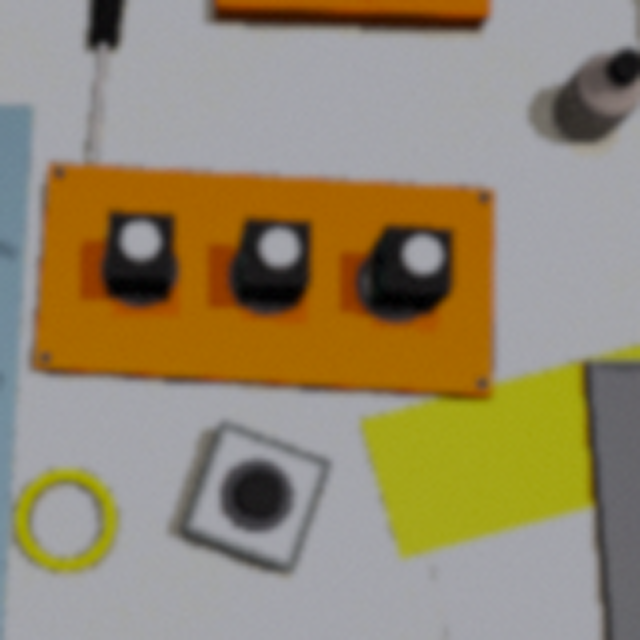

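```bash
python3 - <<'E'
from h import *; from kin import *
p0,R0,o=cur(); q0=np.array(o['joints'])
R=rot_from([0,0,-1],[1,0,0])
q=ik(np.array([.440,-.037,.16]),R,[q0])[0]; print(q.round(2)); path(q0,p0,R0,q,3)
E
```

```text
[-0.23  0.15 -0.41  1.01 -0.    1.34]
  wp 1 turn [19.0, 7.8, -7.7] |22| shift [-0.048, -0.098, -0.024] tcp [0.546 0.048 0.209]
  wp 2 turn [39.2, 7.4, -7.3] |41| shift [-0.104, -0.157, -0.051] tcp [ 0.491 -0.01   0.183]
  wp 3 turn [55.0, -0.7, 1.2] |55| shift [-0.155, -0.184, -0.073] tcp [ 0.44  -0.037  0.16 ]
```

>>> {"method": "apply_moves", "body": {"increments": [[0,0,0,-0.08,0,0.05,0],[0,0,0,-0.08,0,0.05,0],[0,0,0,-0.08,0,0.05,0],[19,7.8,-7.7,-0.1,-0.09,0.06,0],[19,7.8,-7.7,-0.1,-0.09,0.06,0],[19,7.8,-7.7,-0.1,-0.09,0.06,0],[39.2,7.4,-7.3,-0.14,-0.157,0.06,0],[39.2,7.4,-7.3,-0.14,-0.157,0.06,0],[39.2,7.4,-7.3,-0.14,-0.157,0.06,0],[55,-0.7,1.2,-0.156,-0.185,0.0,0],[55,-0.7,1.2,-0.156,-0.185,0.0,0],[55,-0.7,1.2,-0.156,-0.185,-0.07,0],[55,-0.7,1.2,-0.156,-0.185,-0.07,0],[55,-0.7,1.2,-0.156,-0.185,-0.07,0],[55,-0.7,1.2,-0.156,-0.185,-0.07,0],[55,-0.7,1.2,-0.156,-0.185,-0.07,0]]}}

```text
clock: 28.67
tool_pos: [0.4395, -0.0387, 0.1643]
eef_rot: [0.501, -0.499, 0.5, -0.5]
ft_force: [0.5, -0.5, -0.9]
finger_gap: -0.0
```

```bash
python3 - <<'E'
from h import *; from kin import *
p0,R0,o=cur(); print(p0,o['finger_gap'])
snap('wrist','w13');snap('top','t13');snap('scene','s13')
goto([.440,-.037,.075],rot_from([0,0,-1],[1,0,0]))
mods('w13',zlo=.057,zhi=.075,xr=(.38,.5),yr=(-.1,.05))
a=load('s13')['im'][:,:,::-1]; cv2.imwrite('pics/s13c.png',cv2.resize(a[90:270,150:350],None,fx=3.5,fy=3.5))
E
```

```text
[ 0.43950405 -0.03871391  0.16427201] -4.667786981838265e-05
 turn [0.1, 0.2, -0.1] |0| shift [-0.0009, 0.0016, -0.0902]
w13 px [284. 210.] n 1626 zmed 0.0634 rect [440.5 -37.4] [30.7 31.1] 84.6 mean [ 0.4405 -0.0367  0.0632]
```

View pics/w13.png

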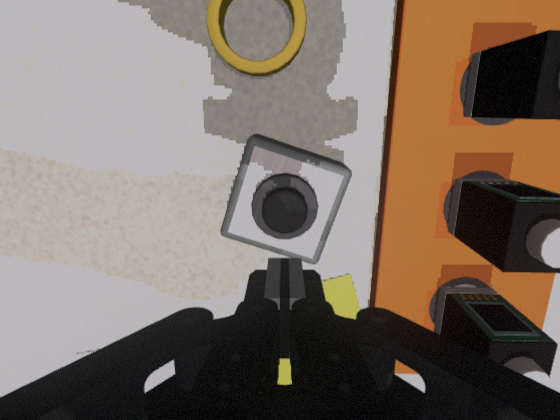

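View pics/s13c.png

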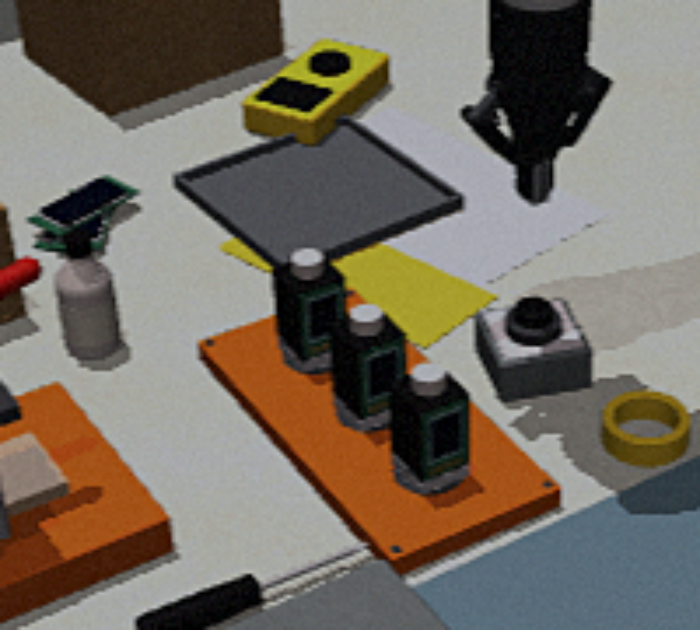

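>>> {"method": "apply_moves", "body": {"increments": [[0,0,0,0.001,0.0015,-0.04,0],[0,0,0,0.001,0.0015,-0.075,0],[0,0,0,0.001,0.0015,-0.09,0],[0,0,0,0.001,0.0015,-0.097,0],[0,0,0,0.001,0.0015,-0.103,0],[0,0,0,0.001,0.0015,-0.108,0],[0,0,0,0.001,0.0015,-0.11,0],[0,0,0,0.001,0.0015,-0.112,0],[0,0,0,0.001,0.0015,-0.112,0],[0,0,0,0.001,0.0015,-0.112,0]]}}

```text
clock: 29.65
tool_pos: [0.4408, -0.037, 0.0555]
eef_rot: [-0.5, 0.499, -0.501, 0.501]
ft_force: [-12.1, 3.8, 33.7]
finger_gap: -0.0001
```

>>> {"method": "apply_moves", "body": {"increments": [[0,0,0,0,0,0.003,0],[0,0,0,0,0,0.006,0],[0,0,0,0,0,0.02,0],[0,0,0,0,0,0.05,0],[0,0,0,0,0,0.08,0],[0,0,0,0,0,0.12,0],[0,0,0,0,0,0.15,0],[0,0,0,0,0,0.18,0.7],[0,0,0,0,0,0.2,0.7],[0,0,0,0,0,0.2,0.7]]}}

```text
clock: 30.48
tool_pos: [0.4433, -0.038, 0.2574]
eef_rot: [0.498, -0.496, 0.503, -0.502]
ft_force: [1.2, -1.2, 0.9]
finger_gap: 0.0358
```

```bash
python3 - <<'E'
from h import *; from kin import *
p0,R0,o=cur(); q0=np.array(o['joints']);print(p0,o['finger_gap'],q0.round(2))
snap('wrist','w14');snap('top','t14');snap('scene','s14')
mods('w14',zlo=.057,zhi=.075,xr=(.38,.5),yr=(-.1,.05))
for f in ('w14','t14'):mods(f,zlo=.107,zhi=.13,xr=(.5,.7),yr=(-.2,.15))
mods('w14',zlo=.09,zhi=.107,xr=(.5,.7),yr=(-.2,.15))
# tray
W=cloud('t14'); m=(W[...,2]>.010)&(W[...,2]<.02)&(W[...,0]>.3)&(W[...,0]<.6)&(W[...,1]<-.24)&(W[...,1]>-.52)
r=cv2.minAreaRect((W[m][:,:2]*1000).astype(np.float32)); print('tray',r)
a=load('t14')['im'][:,:,::-1]; cv2.imwrite('pics/t14c.png',cv2.resize(a[180:330,330:530],None,fx=4,fy=4,interpolation=cv2.INTER_CUBIC))
E
```

```text
[ 0.44334599 -0.03800636  0.25738781] 0.03579700672623438 [-0.23  0.1  -0.22  1.25 -0.    1.34]
w14 px [278. 185.] n 898 zmed 0.0633 rect [440.6 -37.5] [31.  30.7] 81.9 mean [ 0.4406 -0.0371  0.0632]
w14 px [487.  86.] n 1116 zmed 0.1142 rect [595.6  46.5] [25.6 24.8] 32.2 mean [0.5942 0.0461 0.1138]
w14 px [469. 204.] n 878 zmed 0.1143 rect [594.1 -43.4] [25.4 24.7] 9.5 mean [ 0.5929 -0.0428  0.1138]
w14 px [454. 304.] n 549 zmed 0.1143 rect [ 594.4 -132.6] [19.2 26.1] 76.1 mean [ 0.5928 -0.1316  0.1136]
w14 px [472.  86.] n 2569 zmed 0.0993 rect [595.7  46.5] [44.5 45.4] 88.9 mean [0.5904 0.0466 0.0991]
w14 px [456. 197.] n 2108 zmed 0.0994 rect [594.6 -43.3] [44.8 45.4] 88.6 mean [ 0.5894 -0.0404  0.0989]
w14 px [444. 288.] n 1472 zmed 0.0994 rect [ 593.6 -135.1] [44.6 45.1] 89.0 mean [ 0.5891 -0.1248  0.0986]
tray ((460.86981201171875, -430.72808837890625), (228.18716430664062, 279.65679931640625), 78.6349868774414)
```

View pics/t14c.png

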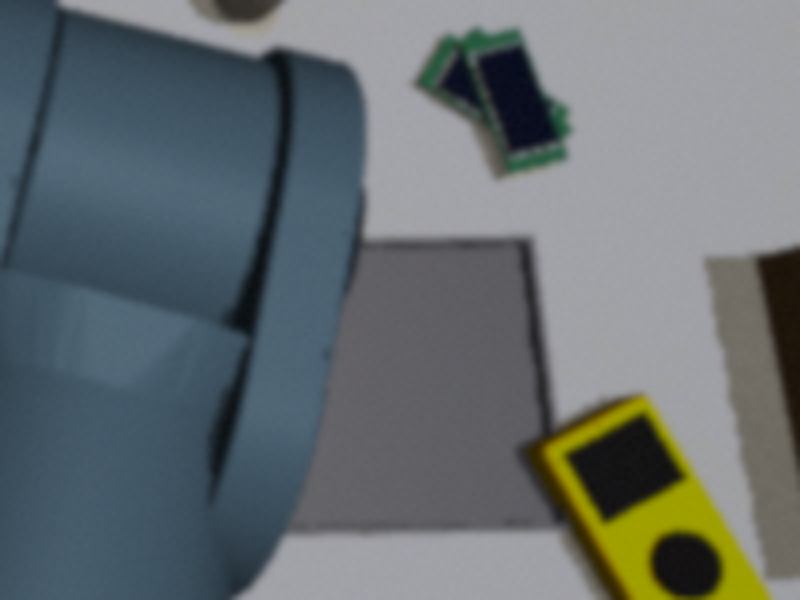

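View pics/w14.png

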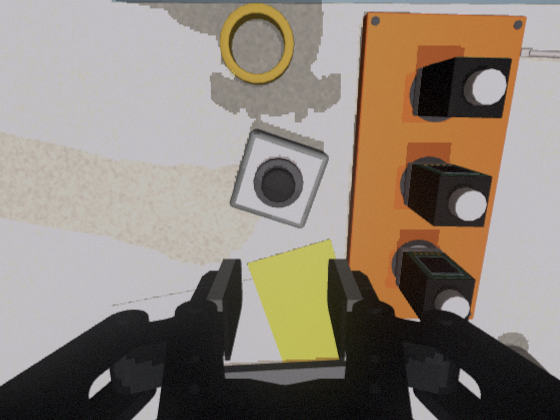

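```bash
python3 - <<'E'
from h import *; from kin import *
a=load('top0')['im'][:,:,::-1]; cv2.imwrite('pics/tr.png',cv2.resize(a[225:325,380:485],None,fx=6,fy=6,interpolation=cv2.INTER_CUBIC))
p0,R0,o=cur(); q0=np.array(o['joints'])
R=rot_from([0,0,-1],[np.cos(np.radians(-1.2)),np.sin(np.radians(-1.2)),0])
goto([.5935,-.1345,.18],R,'pre1')
for T in ([.45,-.43,.045],[.45,-.32,.045],[.594,-.135,.2],[.45,-.43,.2]): print(T,[x.round(3) for x in ik(np.array(T),R,[q0])])
E
```

```text
pre1 turn [0.1, 0.1, -1.3] |1| shift [0.1535, -0.0972, -0.0715]
[0.45, -0.43, 0.045] [array([-0.865,  0.582, -0.09 ,  0.899, -0.   ,  0.727]), np.float64(0.0), np.float64(0.0)]
[0.45, -0.32, 0.045] [array([-0.733,  0.459, -0.303,  0.809,  0.   ,  0.859]), np.float64(0.0), np.float64(0.0)]
[0.594, -0.135, 0.2] [array([-0.328,  0.457,  0.121,  1.235,  0.   ,  1.264]), np.float64(0.0), np.float64(0.0)]
[0.45, -0.43, 0.2] [array([-0.865,  0.485,  0.165,  1.251, -0.   ,  0.727]), np.float64(0.0), np.float64(0.0)]
```

View pics/tr.png

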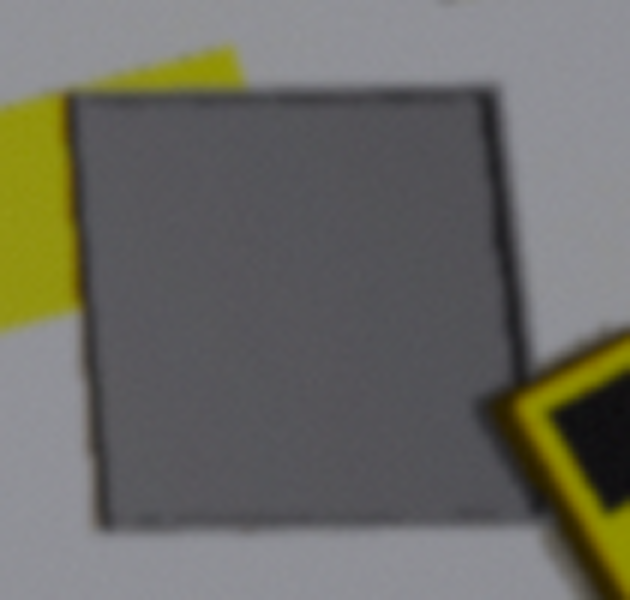

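```bash
python3 - <<'E'
from h import *
C=np.array([onplane('top0',u,v,.014) for u,v in [(391.7,240.8),(462.8,240.3),(470.8,311.3),(397.2,312.5)]]); print(C.round(4),C.mean(0).round(4))
print('sides',np.linalg.norm(C-np.roll(C,-1,0),axis=1))
d=C[1]-C[0]; print(np.degrees(np.arctan2(d[1],d[0])))
W=cloud('top0'); im=load('top0')['im'].astype(int); m=(im[...,0]>im[...,2]*1.8)&(W[...,1]<-.4)&(W[...,0]<.55)&(W[...,2]>.02); print('meter min/max',np.nanmin(W[m],0),np.nanmax(W[m],0))
E
```

```text
[[ 0.5407 -0.2708  0.014 ]
 [ 0.5501 -0.4692  0.014 ]
 [ 0.3583 -0.4773  0.014 ]
 [ 0.3472 -0.2802  0.014 ]] [ 0.4491 -0.3744  0.014 ]
sides [0.19867499 0.19194111 0.19740081 0.1937389 ]
-87.30744865458436
meter min/max [ 0.17330812 -0.65567114  0.02002235] [ 0.54885967 -0.45691848  0.31133231]
```

>>> {"method": "apply_moves", "body": {"increments": [[0,0,-1.2,0.08,-0.05,0,1],[0,0,-1.2,0.153,-0.097,0,1],[0,0,-1.2,0.153,-0.097,0,1],[0,0,-1.2,0.153,-0.097,0,1],[0,0,-1.2,0.153,-0.097,0,1],[0,0,-1.2,0.153,-0.097,0,1],[0,0,-1.2,0.153,-0.097,-0.07,1],[0,0,-1.2,0.153,-0.097,-0.07,1],[0,0,-1.2,0.153,-0.097,-0.07,1],[0,0,-1.2,0.153,-0.097,-0.07,1]]}}

```text
clock: 31.47
tool_pos: [0.5894, -0.1328, 0.1791]
eef_rot: [-0.496, 0.507, -0.503, 0.494]
ft_force: [-0.3, -0.3, 0.7]
finger_gap: 0.085
```

```bash
python3 - <<'E'
from h import *; from kin import *
p0,R0,o=cur(); q0=np.array(o['joints']);print(p0,o['finger_gap'])
snap('wrist','w15')
mods('w15',zlo=.107,zhi=.13,xr=(.5,.7),yr=(-.2,.15))
mods('w15',zlo=.09,zhi=.107,xr=(.5,.7),yr=(-.2,.15))
R=rot_from([0,0,-1],[np.cos(np.radians(-1.2)),np.sin(np.radians(-1.2)),0])
goto([.5935,-.1345,.056],R,'grasp')
E
```

```text
[ 0.58939669 -0.13277564  0.17908876] 0.08503754502341457
w15 px [290.  68.] n 1965 zmed 0.1144 rect [594.6 -44. ] [25.2 25.2] 1.4 mean [ 0.5947 -0.044   0.1143]
w15 px [291. 233.] n 1475 zmed 0.1144 rect [ 593.7 -135.8] [25.  25.2] 86.7 mean [ 0.5937 -0.135   0.1141]
w15 px [290.  70.] n 4560 zmed 0.0994 rect [594.7 -43.8] [44.1 44.1] 88.8 mean [ 0.5947 -0.0438  0.0994]
w15 px [291. 221.] n 3423 zmed 0.0995 rect [ 593.8 -135.9] [45.1 44.1] 88.1 mean [ 0.5939 -0.1319  0.0992]
grasp turn [-0.0, -0.1, -0.1] |0| shift [0.0022, -0.0011, -0.1255]
```

View pics/w15.png

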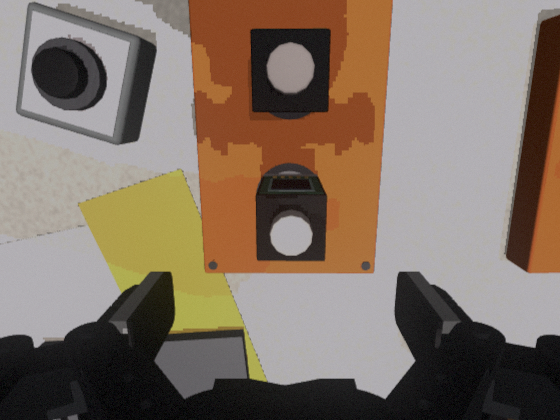

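>>> {"method": "apply_moves", "body": {"increments": [[0,0,0,0.003,-0.0025,-0.03,1],[0,0,0,0.003,-0.0025,-0.06,1],[0,0,0,0.003,-0.0025,-0.09,1],[0,0,0,0.003,-0.0025,-0.11,1],[0,0,0,0.003,-0.0025,-0.123,1],[0,0,0,0.003,-0.0025,-0.123,1],[0,0,0,0.003,-0.0025,-0.123,1],[0,0,0,0.003,-0.0025,-0.123,0],[0,0,0,0.003,-0.0025,-0.123,0],[0,0,0,0.003,-0.0025,-0.123,0],[0,0,0,0.003,-0.0025,-0.123,0],[0,0,0,0.003,-0.0025,-0.123,0],[0,0,0,0.003,-0.0025,-0.123,0],[0,0,0,0.003,-0.0025,-0.123,0],[0,0,0,0.003,-0.0025,-0.123,0]]}}

```text
clock: 32.77
tool_pos: [0.5966, -0.1371, 0.0599]
eef_rot: [0.495, -0.504, 0.506, -0.495]
ft_force: [0.1, -0.1, 6.6]
finger_gap: 0.0434
```

```bash
python3 - <<'E'
from h import *; from kin import *
p0,R0,o=cur(); q0=np.array(o['joints']);print(p0,o['finger_gap'],o['ft_force'])
ax=np.radians(2.7);ex=np.array([np.cos(ax),np.sin(ax)]);ey=np.array([-ex[1],ex[0]])
c=np.array([.449,-.3745])
R=rot_from([0,0,-1],[*ex,0])
for i,dy in enumerate((-.055,0,.055)):
    t=c+ey*dy; goto([*t,p0[2]-.013],R,'slot%d'%i); print(t)
E
```

```text
[ 0.59661207 -0.13710835  0.05994484] 0.043396854410447314 [ 0.06410379 -0.11473052  6.61802091]
slot0 turn [0.1, 0.1, 3.9] |4| shift [-0.145, -0.2923, -0.013]
[ 0.45159085 -0.42943894]
slot1 turn [0.1, 0.1, 3.9] |4| shift [-0.1476, -0.2374, -0.013]
[ 0.449  -0.3745]
slot2 turn [0.1, 0.1, 3.9] |4| shift [-0.1502, -0.1825, -0.013]
[ 0.44640915 -0.31956106]
```

>>> {"method": "apply_moves", "body": {"increments": [[0,0,0,0,0,0.03,0],[0,0,0,0,0,0.07,0],[0,0,0,0,0,0.11,0],[0,0,0,0,0,0.14,0],[0,0,3.9,-0.04,-0.08,0.14,0],[0,0,3.9,-0.06,-0.12,0.14,0],[0,0,3.9,-0.08,-0.16,0.14,0],[0,0,3.9,-0.1,-0.2,0.14,0],[0,0,3.9,-0.12,-0.24,0.14,0],[0,0,3.9,-0.14,-0.28,0.14,0],[0,0,3.9,-0.145,-0.292,0.14,0],[0,0,3.9,-0.145,-0.292,0.14,0],[0,0,3.9,-0.145,-0.292,0.1,0],[0,0,3.9,-0.145,-0.292,0.06,0],[0,0,3.9,-0.145,-0.292,0.03,0],[0,0,3.9,-0.145,-0.292,0.02,0],[0,0,3.9,-0.145,-0.292,0.01,0],[0,0,3.9,-0.145,-0.292,0.01,0]]}}

```text
clock: 34.27
tool_pos: [0.45, -0.4278, 0.067]
eef_rot: [0.512, -0.489, 0.487, -0.512]
ft_force: [0.6, 0.9, -0.9]
finger_gap: 0.0432
```

```bash
python3 - <<'E'
from h import *; from kin import *
p0,R0,o=cur(); print(p0,o['finger_gap'],o['ft_force'])
snap('scene','s16');snap('wrist','w16')
a=load('s16')['im'][:,:,::-1]; cv2.imwrite('pics/s16c.png',cv2.resize(a[70:250,150:350],None,fx=3.5,fy=3.5))
E
```

```text
[ 0.44995855 -0.42783664  0.06699145] 0.04320024588251658 [ 0.60717743  0.86924575 -0.94850484]
```

View pics/s16c.png

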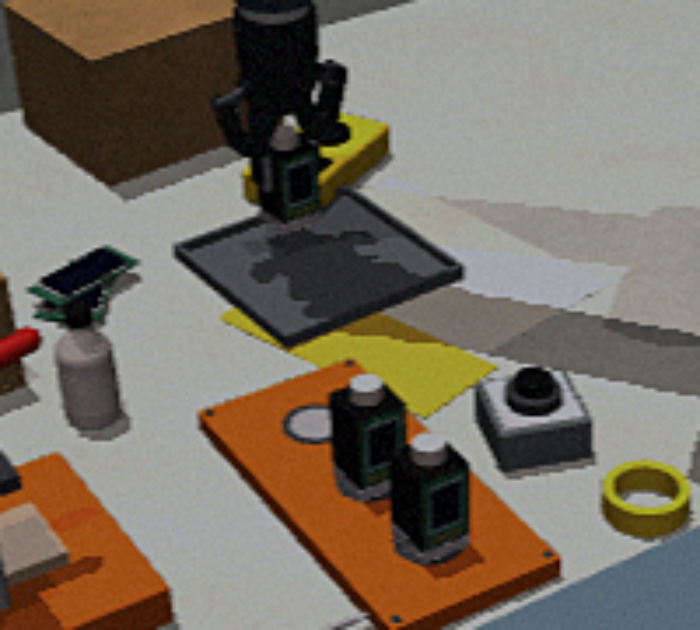

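View pics/w16.png

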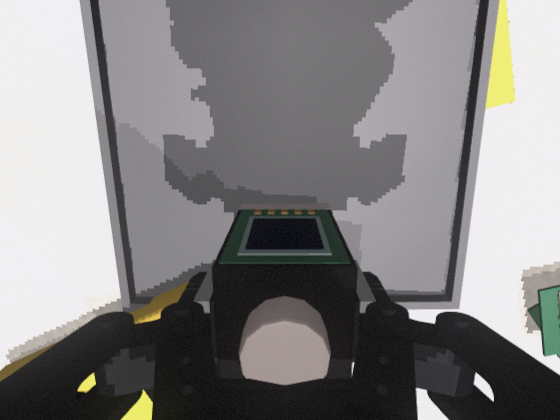

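>>> {"method": "apply_moves", "body": {"increments": [[0,0,0,0,0,-0.01,0],[0,0,0,0,0,-0.015,0],[0,0,0,0,0,-0.018,0],[0,0,0,0,0,-0.02,0],[0,0,0,0,0,-0.021,0],[0,0,0,0,0,-0.021,0]]}}

```text
clock: 34.87
tool_pos: [0.4504, -0.4286, 0.0471]
eef_rot: [0.512, -0.488, 0.488, -0.512]
ft_force: [-0.0, 0.6, -1.7]
finger_gap: 0.0432
```

>>> {"method": "apply_moves", "body": {"increments": [[0,0,0,0,0,-0.001,0],[0,0,0,0,0,-0.002,0],[0,0,0,0,0,-0.003,0],[0,0,0,0,0,-0.003,0]]}}

```text
clock: 35.2
tool_pos: [0.4506, -0.4289, 0.0449]
eef_rot: [0.512, -0.488, 0.488, -0.512]
ft_force: [-1.0, 0.8, 2.9]
finger_gap: 0.0434
```

>>> {"method": "apply_moves", "body": {"increments": [[0,0,0,0,0,0,0.3],[0,0,0,0,0,0,0.6],[0,0,0,0,0,0,0.9],[0,0,0,0,0,0,0.9],[0,0,0,0,0,0,0.9],[0,0,0,0,0,0.02,0.9],[0,0,0,0,0,0.05,0.9],[0,0,0,0,0,0.09,0.9],[0,0,0,0,0,0.13,0.9],[0,0,0,0,0,0.15,1],[0,0,-4,0.04,0.1,0.15,1],[0,0,-4,0.08,0.2,0.15,1],[0,0,-4,0.12,0.3,0.15,1],[0,0,-4,0.144,0.385,0.15,1],[0,0,-4,0.144,0.385,0.15,1],[0,0,-4,0.144,0.385,0.15,1],[0,0,-4,0.144,0.385,0.15,1],[0,0,-4,0.144,0.385,0.15,1],[0,0,-4,0.144,0.385,0.15,1],[0,0,-4,0.144,0.385,0.15,1]]}}

```text
clock: 36.87
tool_pos: [0.5949, -0.0409, 0.1943]
eef_rot: [0.495, -0.505, 0.505, -0.495]
ft_force: [-0.3, 0.6, -0.1]
finger_gap: 0.0855
```

```bash
python3 - <<'E'
from h import *; from kin import *
p0,R0,o=cur(); print(p0,o['finger_gap'])
snap('wrist','w17');snap('top','t17');snap('scene','s17')
mods('w17',zlo=.09,zhi=.107,xr=(.5,.7),yr=(-.2,.15))
mods('t17',zlo=.08,zhi=.095,xr=(.3,.6),yr=(-.5,-.25))
R=rot_from([0,0,-1],[np.cos(np.radians(-1.2)),np.sin(np.radians(-1.2)),0])
goto([.5946,-.0438,.058],R,'grasp')
a=load('s17')['im'][:,:,::-1]; cv2.imwrite('pics/s17c.png',cv2.resize(a[70:250,150:350],None,fx=3.5,fy=3.5))
E
```

```text
[ 0.59494512 -0.04094316  0.19426359] 0.0854510860132221
w17 px [282.  75.] n 3929 zmed 0.0994 rect [595.9  46.5] [44.2 44.4] 90.0 mean [0.596  0.0465 0.0994]
w17 px [283. 214.] n 3073 zmed 0.0994 rect [594.8 -43.3] [45.  44.1] 88.7 mean [ 0.5949 -0.0399  0.0992]
t17 px [461. 274.] n 229 zmed 0.0842 rect [ 449.6 -428.7] [43.5 47.3] 2.9 mean [ 0.4493 -0.4255  0.0843]
grasp turn [0.0, -0.0, -0.2] |0| shift [-0.0004, -0.0028, -0.136]
```

View pics/s17c.png

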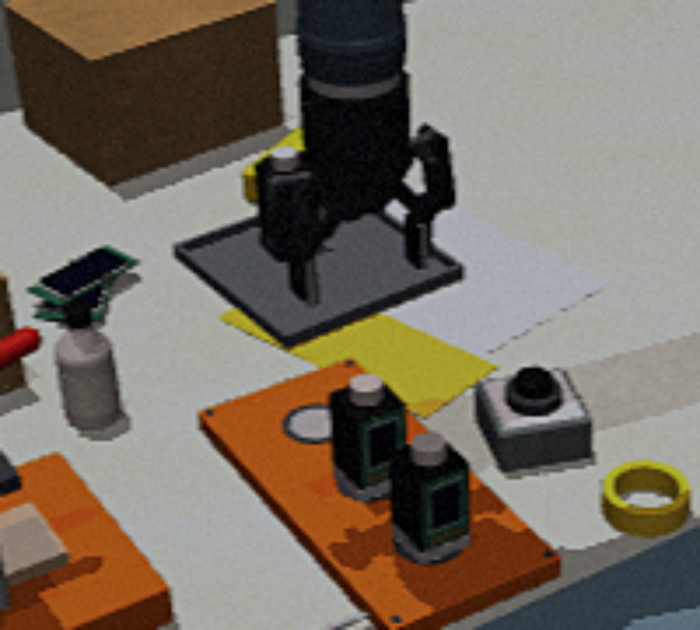

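Module 1 stands in the tray (449.6, −428.7, top at 84 mm). Grasp the middle one.

>>> {"method": "apply_moves", "body": {"increments": [[0,0,0,0,-0.0025,-0.03,1],[0,0,0,0,-0.0025,-0.06,1],[0,0,0,0,-0.0025,-0.09,1],[0,0,0,0,-0.0025,-0.12,1],[0,0,0,0,-0.0025,-0.135,1],[0,0,0,0,-0.0025,-0.135,1],[0,0,0,0,-0.0025,-0.135,1],[0,0,0,0,-0.0025,-0.135,0],[0,0,0,0,-0.0025,-0.135,0],[0,0,0,0,-0.0025,-0.135,0],[0,0,0,0,-0.0025,-0.135,0],[0,0,0,0,-0.0025,-0.135,0],[0,0,0,0,-0.0025,-0.135,0],[0,0,0,0,-0.0025,-0.135,0],[0,0,0,0,-0.0025,-0.135,0]]}}

```text
clock: 38.27
tool_pos: [0.5958, -0.0466, 0.061]
eef_rot: [0.494, -0.504, 0.506, -0.495]
ft_force: [-0.2, -0.7, 5.8]
finger_gap: 0.0435
```

>>> {"method": "apply_moves", "body": {"increments": [[0,0,0,0,0,0.03,0],[0,0,0,0,0,0.07,0],[0,0,0,0,0,0.11,0],[0,0,0,0,0,0.15,0],[0,0,4,-0.015,-0.035,0.17,0],[0,0,4,-0.03,-0.07,0.17,0],[0,0,4,-0.045,-0.105,0.17,0],[0,0,4,-0.06,-0.14,0.17,0],[0,0,4,-0.08,-0.18,0.17,0],[0,0,4,-0.1,-0.22,0.17,0],[0,0,4,-0.12,-0.26,0.17,0],[0,0,4,-0.135,-0.3,0.17,0],[0,0,4,-0.147,-0.327,0.16,0],[0,0,4,-0.147,-0.327,0.14,0],[0,0,4,-0.147,-0.327,0.1,0],[0,0,4,-0.147,-0.327,0.06,0],[0,0,4,-0.147,-0.327,0.03,0],[0,0,4,-0.147,-0.327,0.01,0],[0,0,4,-0.147,-0.327,0.0,0],[0,0,4,-0.147,-0.327,0.0,0]]}}

```text
clock: 39.93
tool_pos: [0.4456, -0.3712, 0.0564]
eef_rot: [0.512, -0.49, 0.486, -0.512]
ft_force: [-0.9, 0.2, -2.2]
finger_gap: 0.0433
```

```bash
python3 - <<'E'
from h import *; from kin import *
p0,R0,o=cur(); print(p0,o['finger_gap'],o['ft_force'])
snap('scene','s18');snap('wrist','w18')
a=load('s18')['im'][:,:,::-1]; cv2.imwrite('pics/s18c.png',cv2.resize(a[70:250,150:350],None,fx=3.5,fy=3.5))
E
```

```text
[ 0.44564962 -0.37119942  0.05639469] 0.043315181072982455 [-0.94428747  0.18482857 -2.19102386]
```

View pics/s18c.png

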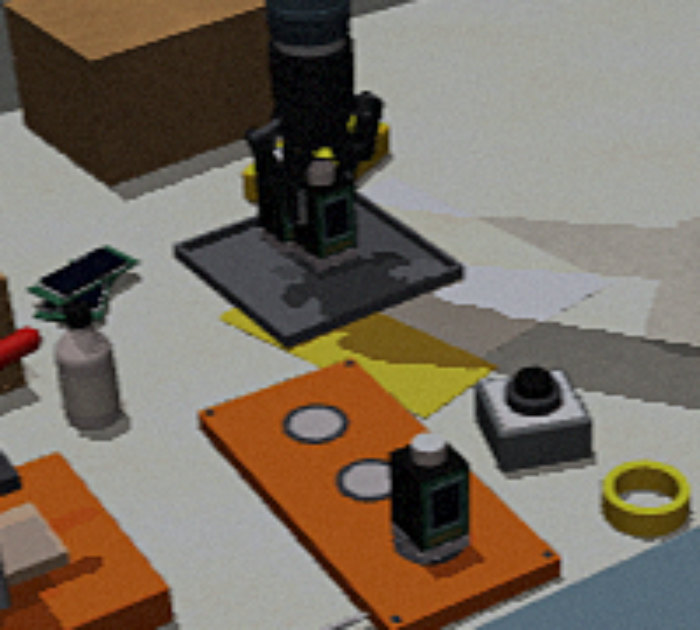

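View pics/w18.png

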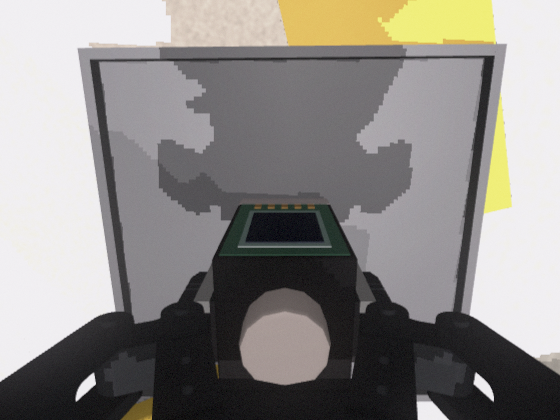

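>>> {"method": "apply_moves", "body": {"increments": [[0,0,0,0,0,-0.005,0],[0,0,0,0,0,-0.007,0],[0,0,0,0,0,-0.009,0],[0,0,0,0,0,-0.011,0],[0,0,0,0,0,-0.012,0],[0,0,0,0,0,-0.012,0]]}}

```text
clock: 40.53
tool_pos: [0.4473, -0.3731, 0.0471]
eef_rot: [0.512, -0.488, 0.488, -0.512]
ft_force: [0.2, -0.5, -1.9]
finger_gap: 0.0433
```

>>> {"method": "apply_moves", "body": {"increments": [[0,0,0,0,0,-0.001,0],[0,0,0,0,0,-0.002,0],[0,0,0,0,0,-0.003,0],[0,0,0,0,0,-0.003,0]]}}

```text
clock: 40.87
tool_pos: [0.4476, -0.3733, 0.046]
eef_rot: [0.512, -0.487, 0.488, -0.512]
ft_force: [-3.5, 1.3, 9.0]
finger_gap: 0.0435
```

>>> {"method": "apply_moves", "body": {"increments": [[0,0,0,0,0,0.001,0.3],[0,0,0,0,0,0.001,0.6],[0,0,0,0,0,0.001,0.9],[0,0,0,0,0,0.001,0.9],[0,0,0,0,0,0.001,0.9],[0,0,0,0,0,0.02,0.9],[0,0,0,0,0,0.05,0.9],[0,0,0,0,0,0.09,0.9],[0,0,0,0,0,0.13,0.9],[0,0,0,0,0,0.15,1],[0,0,-4,0.04,0.1,0.15,1],[0,0,-4,0.08,0.2,0.15,1],[0,0,-4,0.12,0.3,0.15,1],[0,0,-4,0.148,0.419,0.15,1],[0,0,-4,0.148,0.419,0.15,1],[0,0,-4,0.148,0.419,0.15,1],[0,0,-4,0.148,0.419,0.15,1],[0,0,-4,0.148,0.419,0.15,1],[0,0,-4,0.148,0.419,0.15,1],[0,0,-4,0.148,0.419,0.15,1]]}}

```text
clock: 42.53
tool_pos: [0.5869, 0.0215, 0.1943]
eef_rot: [0.495, -0.505, 0.506, -0.494]
ft_force: [0.6, -1.1, 1.9]
finger_gap: 0.0853
```

```bash
python3 - <<'E'
from h import *; from kin import *
p0,R0,o=cur(); print(p0,o['finger_gap'])
snap('wrist','w19');snap('top','t19');snap('scene','s19')
mods('w19',zlo=.09,zhi=.107,xr=(.5,.7),yr=(-.2,.15))
mods('t19',zlo=.08,zhi=.092,xr=(.3,.6),yr=(-.5,-.25))
mods('t19',zlo=.093,zhi=.11,xr=(.3,.6),yr=(-.5,-.25))
R=rot_from([0,0,-1],[np.cos(np.radians(-.5)),np.sin(np.radians(-.5)),0])
goto([.596,.0465,.058],R,'grasp')
E
```

```text
[0.58694231 0.02150364 0.1942595 ] 0.08530269816609047
w19 px [296. 174.] n 3285 zmed 0.0994 rect [596.   46.6] [44.9 44.1] 89.4 mean [0.5958 0.049  0.0993]
t19 px [439. 275.] n 231 zmed 0.0839 rect [ 447.3 -371.2] [43.3 46.3] 2.3 mean [ 0.4467 -0.3683  0.0842]
t19 px [461. 275.] n 225 zmed 0.0842 rect [ 449.5 -428.2] [43.3 46.6] 2.5 mean [ 0.4488 -0.4254  0.0843]
t19 px [465. 274.] n 89 zmed 0.0988 rect [ 449.3 -427.9] [25.4 24.5] 48.9 mean [ 0.4497 -0.4277  0.0987]
t19 px [442. 274.] n 86 zmed 0.0992 rect [ 446.2 -371.3] [22.9 24.6] 5.1 mean [ 0.4466 -0.3705  0.099 ]
grasp turn [0.0, -0.0, 0.4] |0| shift [0.0089, 0.0241, -0.1359]
```

View pics/t19.png

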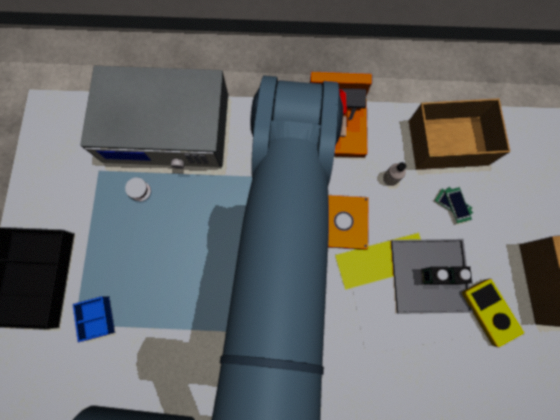

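>>> {"method": "apply_moves", "body": {"increments": [[0,0,0.4,0,0,0,1],[0,0,0.4,0,0,0,1]]}}

```text
clock: 42.85
tool_pos: [0.5863, 0.0185, 0.1941]
eef_rot: [0.497, -0.504, 0.504, -0.496]
ft_force: [1.0, 0.2, -1.4]
finger_gap: 0.0856
```

```bash
python3 - <<'E'
from h import *
R=rot_from([0,0,-1],[np.cos(np.radians(-.5)),np.sin(np.radians(-.5)),0])
goto([.596,.0465,.058],R,'grasp')
E
```

```text
grasp turn [0.1, -0.0, 0.4] |0| shift [0.0097, 0.028, -0.1361]
```

>>> {"method": "apply_moves", "body": {"increments": [[0,0,0,0.0095,0.028,0,1],[0,0,0,0.0095,0.028,0,1],[0,0,0,0.0095,0.028,-0.03,1],[0,0,0,0.0095,0.028,-0.06,1],[0,0,0,0.0095,0.028,-0.09,1],[0,0,0,0.0095,0.028,-0.12,1],[0,0,0,0.0095,0.028,-0.135,1],[0,0,0,0.0095,0.028,-0.135,1],[0,0,0,0.0095,0.028,-0.135,1],[0,0,0,0.0095,0.028,-0.135,0],[0,0,0,0.0095,0.028,-0.135,0],[0,0,0,0.0095,0.028,-0.135,0],[0,0,0,0.0095,0.028,-0.135,0],[0,0,0,0.0095,0.028,-0.135,0],[0,0,0,0.0095,0.028,-0.135,0],[0,0,0,0.0095,0.028,-0.135,0],[0,0,0,0.0095,0.028,-0.135,0]]}}

```text
clock: 44.27
tool_pos: [0.5974, 0.0473, 0.061]
eef_rot: [0.496, -0.503, 0.505, -0.497]
ft_force: [-0.8, -0.1, 6.2]
finger_gap: 0.0435
```

>>> {"method": "apply_moves", "body": {"increments": [[0,0,0,0,0,0.03,0],[0,0,0,0,0,0.07,0],[0,0,0,0,0,0.11,0],[0,0,0,0,0,0.15,0],[0,0,3.5,-0.015,-0.035,0.17,0],[0,0,3.5,-0.03,-0.07,0.17,0],[0,0,3.5,-0.045,-0.105,0.17,0],[0,0,3.5,-0.06,-0.14,0.17,0],[0,0,3.5,-0.08,-0.18,0.17,0],[0,0,3.5,-0.1,-0.22,0.17,0],[0,0,3.5,-0.12,-0.26,0.17,0],[0,0,3.5,-0.135,-0.3,0.17,0],[0,0,3.5,-0.145,-0.335,0.17,0],[0,0,3.5,-0.151,-0.361,0.17,0],[0,0,3.5,-0.151,-0.361,0.17,0],[0,0,3.5,-0.151,-0.361,0.13,0],[0,0,3.5,-0.151,-0.361,0.1,0],[0,0,3.5,-0.151,-0.361,0.07,0],[0,0,3.5,-0.151,-0.361,0.06,0],[0,0,3.5,-0.151,-0.361,0.06,0]]}}

```text
clock: 45.93
tool_pos: [0.4429, -0.3111, 0.1162]
eef_rot: [0.512, -0.491, 0.486, -0.511]
ft_force: [-0.3, 1.1, -2.5]
finger_gap: 0.0435
```

```bash
python3 - <<'E'
from h import *
p0,R0,o=cur(); print(p0,o['finger_gap'],o['ft_force'])
snap('wrist','w20')
ax=np.radians(2.5);goto([.446,-.314,.047],rot_from([0,0,-1],[np.cos(ax),np.sin(ax),0]))
E
```

```text
[ 0.44294563 -0.31108399  0.11621727] 0.043547930014346134 [-0.28555884  1.05872636 -2.49315255]
 turn [-0.1, -0.2, -0.2] |0| shift [0.0017, -0.0017, -0.0715]
```

View pics/w20.png

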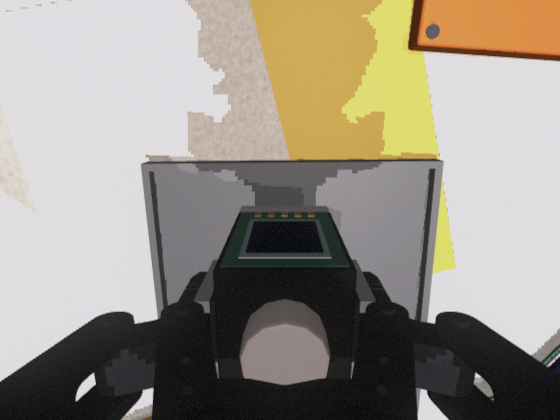

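>>> {"method": "apply_moves", "body": {"increments": [[0,0,0,0.0015,-0.002,-0.03,0],[0,0,0,0.0015,-0.002,-0.05,0],[0,0,0,0.0015,-0.002,-0.06,0],[0,0,0,0.0015,-0.002,-0.066,0],[0,0,0,0.0015,-0.002,-0.069,0],[0,0,0,0.0015,-0.002,-0.07,0],[0,0,0,0.0015,-0.002,-0.07,0]]}}

```text
clock: 46.57
tool_pos: [0.4474, -0.3162, 0.0504]
eef_rot: [0.512, -0.488, 0.489, -0.511]
ft_force: [-0.8, 0.5, -2.2]
finger_gap: 0.0436
```

>>> {"method": "apply_moves", "body": {"increments": [[0,0,0,0,0,-0.002,0],[0,0,0,0,0,-0.003,0],[0,0,0,0,0,-0.004,0],[0,0,0,0,0,-0.005,0],[0,0,0,0,0,-0.005,0]]}}

```text
clock: 46.98
tool_pos: [0.447, -0.316, 0.046]
eef_rot: [0.512, -0.488, 0.489, -0.511]
ft_force: [-3.0, 1.5, 9.7]
finger_gap: 0.0431
```

>>> {"method": "apply_moves", "body": {"increments": [[0,0,0,0,0,0.001,0.3],[0,0,0,0,0,0.001,0.6],[0,0,0,0,0,0.001,0.9],[0,0,0,0,0,0.001,0.9],[0,0,0,0,0,0.001,0.9],[0,0,0,0,0,0.02,0.9],[0,0,0,0,0,0.05,0.9],[0,0,0,0,0,0.09,0.9],[0,0,0,0,0,0.13,0.9],[0,0,0,0,0,0.17,1],[0,0,0,0,0,0.2,1],[0,0,0,0,0.1,0.22,1],[0,0,0,0,0.2,0.22,1],[0,0,0,0,0.25,0.22,1],[0,0,0,0,0.25,0.22,1],[0,0,0,0,0.25,0.22,1],[0,0,0,0,0.25,0.22,1],[0,0,0,0,0.25,0.22,1]]}}

```text
clock: 48.48
tool_pos: [0.4458, -0.0594, 0.2648]
eef_rot: [-0.513, 0.487, -0.486, 0.514]
ft_force: [-0.5, -0.8, -0.0]
finger_gap: 0.0853
```

```bash
python3 - <<'E'
from h import *
p0,R0,o=cur(); print(p0,o['finger_gap'],o['ft_force'],np.abs(o['qvel']).max())
snap('wrist','w21');snap('top','t21');snap('scene','s21')
mods('t21',zlo=.08,zhi=.092,xr=(.3,.6),yr=(-.5,-.25))
mods('t21',zlo=.093,zhi=.11,xr=(.3,.6),yr=(-.5,-.25))
mods('w21',zlo=.093,zhi=.11,xr=(.3,.6),yr=(-.5,-.25))
mods('w21',zlo=.057,zhi=.075,xr=(.38,.5),yr=(-.1,.05))
E
```

```text
[ 0.44583256 -0.05939423  0.26480744] 0.08534001977072589 [-0.5139608  -0.78811522 -0.01035286] 0.08326705704911928
t21 px [461. 275.] n 225 zmed 0.0837 rect [ 449.6 -428.5] [43.3 45.1] 2.4 mean [ 0.4487 -0.4255  0.084 ]
t21 px [465. 274.] n 91 zmed 0.0988 rect [ 449.5 -427.8] [24.1 24.5] 46.5 mean [ 0.4498 -0.4275  0.0987]
w21 px [279. 162.] n 899 zmed 0.0633 rect [440.5 -37.7] [30.8 31. ] 45.0 mean [ 0.4405 -0.0374  0.0632]
```

View pics/s21.png

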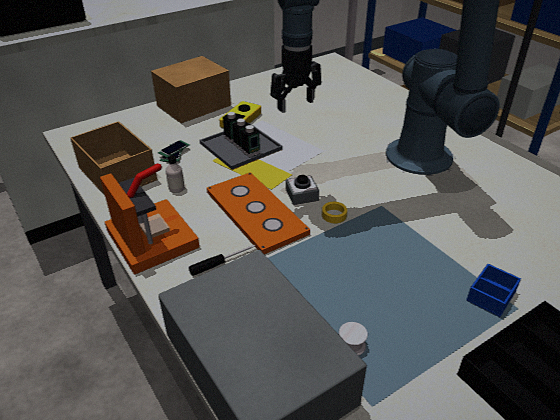

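View pics/t21.png

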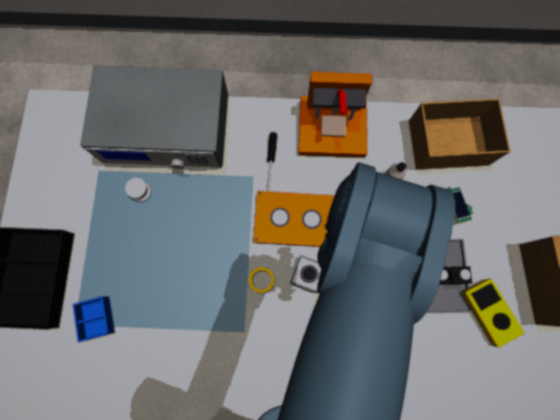

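Move the arm further aside for a clear overhead check of all three.

>>> {"method": "apply_moves", "body": {"increments": [[0,0,0,0,0.1,0.03,1],[0,0,0,0,0.2,0.03,1],[0,0,0,0,0.25,0.03,1],[0,0,0,0,0.25,0.03,1],[0,0,0,0,0.25,0.03,1],[0,0,0,0,0.25,0.03,1],[0,0,0,0,0.25,0.03,1],[0,0,0,0,0.25,0.03,1],[0,0,0,0,0.25,0.03,1],[0,0,0,0,0.25,0.03,1],[0,0,0,0,0.25,0.03,1],[0,0,0,0,0.25,0.03,1]]}}

```text
clock: 49.63
tool_pos: [0.4469, 0.1828, 0.2942]
eef_rot: [0.511, -0.489, 0.489, -0.51]
ft_force: [0.5, 0.5, 0.2]
finger_gap: 0.0854
```

```bash
python3 - <<'E'
from h import *
p0,R0,o=cur(); print(p0,o['ft_force'],np.abs(o['qvel']).max())
snap('top','t22');snap('scene','s22')
mods('t22',zlo=.08,zhi=.092,xr=(.3,.6),yr=(-.5,-.25))
mods('t22',zlo=.093,zhi=.11,xr=(.3,.6),yr=(-.5,-.25))
a=load('t22')['im'][:,:,::-1]; cv2.imwrite('pics/t22c.png',cv2.resize(a[180:330,330:530],None,fx=4,fy=4,interpolation=cv2.INTER_CUBIC))
E
```

```text
[0.44689748 0.18284997 0.29417013] [0.53830278 0.5079257  0.16839083] 0.007892853889478722
t22 px [418. 274.] n 212 zmed 0.0844 rect [ 446.3 -317.4] [40.9 44.8] 2.1 mean [ 0.4457 -0.3151  0.0843]
t22 px [439. 275.] n 229 zmed 0.0843 rect [ 447.3 -370.6] [43.4 46.5] 2.3 mean [ 0.4465 -0.3684  0.0843]
t22 px [461. 275.] n 224 zmed 0.0841 rect [ 449.5 -428.9] [43.3 46.1] 2.4 mean [ 0.4491 -0.4253  0.0842]
t22 px [421. 274.] n 83 zmed 0.0989 rect [ 446.4 -316.9] [22.8 22.8] 3.4 mean [ 0.4462 -0.3168  0.0987]
t22 px [465. 274.] n 92 zmed 0.0989 rect [ 449.2 -427.9] [25.  22.9] 57.0 mean [ 0.4498 -0.4275  0.0984]
t22 px [442. 274.] n 88 zmed 0.0986 rect [ 446.6 -370.6] [23.4 24.4] 44.3 mean [ 0.4466 -0.3702  0.0987]
```

View pics/t22c.png

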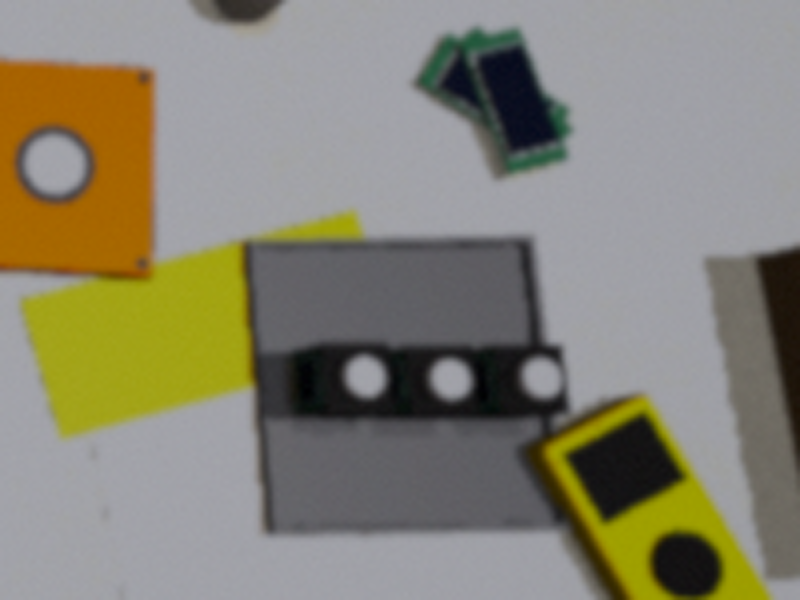

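All three stand in the tray, with body tops at about 84 mm, lamp tops at 99 mm, and offsets of at most 58 mm from the tray's centre. The button is up and the arm is clear.

```bash
python3 -c "
from cell import env
print(env.job_done())"
```

```text
the job is handed in; nothing more can be done
None
```

The job is handed in, at about 50 s of the 210 s allowed; the hand-in gives no verdict, so the results below are from my own measurements.

- **Test deck:** I stood all three modules on the contact pads, within about 2–3 mm of the pad centres (measured from the top and wrist cameras). They were released and upright before the button press.
- **Start button:** I pressed it with the gripper shut. The tool stopped at 55.5 mm, about 8 mm down, with 34 N at the wrist, which is fairly close to the 40 N limit. Afterwards the button top measured 63 mm, its height before the press.
- **Tray:** the final top view shows all three upright in the tray. Their body tops are at 84 mm and lamp tops at 99 mm, which fits the foot being on the tray floor. They sit at -54, +4 and +57 mm along the tray's y, against the ±80 mm limit, and within about 3 mm of centre along its x.
- **Bystanders:** the tape, screwdriver, bottle and reel look unmoved in the last pictures; I did not measure them.

**Disagreements:**
- The scene camera read about 3–5 mm off the top and wrist cameras, so I relied on the latter two.
- At my first attempt to place a module with the tool pointing forward, joint 3 reached its limit. I switched to placing them with the tool pointing towards -y.

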